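Nest a lock cover in its one-way pocket and close the keeper ring with the pin spanner

ROBOT

A 6-joint arm with a two-finger parallel gripper is mounted at the origin on a cart in front of the work surface, level with it; the furniture and walls round the work are solid. World frame = base frame: x ahead of the robot, y to its left, z up, the work surface at z = 0. Lengths are in mm, angles in rad, forces in N, time in s.
With the tool pointing down it reaches from about 250 to 725 mm from the base axis. Payload 9.7 kg.
Tool frame: the origin (TCP) lies at the centre of the arm's flange, where the gripper is bolted on; the fingertips stand 173 mm ahead of it and the grasp point (between the pads) lies 155 mm ahead of it; z points along the fingers, y is the direction in which the jaws open and shut (so a half turn about z gives the same grasp; the last joint's range is limited). The gripper opens to 85 mm and grips with 20 to 120 N. Pads are 22 mm wide; open, the fingers measure 114 mm over their backs; the gripper's body (76 mm by 85 mm) begins 54 mm behind the grasp point. The pads swing forward as they close: fully open they stand 13 mm farther back than shut.
Start: joints at [-1.216, 0.087, 0.176, 1.66, 0, 1.571], TCP at [191.069, -515.742, 404.684] pointing down, gripper open.
Joint ranges: [-3.13, 3.13], [-0.85, 1.81], [-1.15, 1.24], [-2.2, 2.28], [-1.44, 1.52], [-3.14, 3.14]. Speed limits (rad/s): [2.22, 2.22, 2.57, 3.14, 3.14, 3.14].

INTERFACE

Orientations are given as [roll, pitch, yaw] about the fixed x, y, z axes, in that order (R = Rz(yaw) Ry(pitch) Rx(roll)).
In Python, from cell import bot, viewer gives the robot as it stands.
- The arm moves only by the tool apply_moves, never from a script. Its argument "motion" is one flat list of numbers, 5 for each row, row after row: the opening, from 0 (shut) to 1 (fully open), then the shift along the tool's x, y, z in cm, then the turn about the tool's z in degrees. In form: [jaw, dx, dy, dz, turn, jaw, dx, dy, dz, turn, ...]. A call has 1 to 12 rows; each row is the pose to reach, as a shift and turn from the pose commanded when the call began, along the tool's axes at that moment; what a row does not reach only later rows make up. A row lasts 1/8 s, in which the tool goes at most 62.5 mm and 10.7 degrees, less where a joint would pass 70% of its speed; a pose out of reach is approached as far as the arm can. A call with a gripper value outside its range is refused whole. The fingers move at their own pace and stop on an object; the grip force is fixed at half the most. Time passes only in rows, so rows that repeat a pose let the fingers close. It gives the time, the measured TCP pose, the force and the opening at its end, in the units of the state.
- bot.sense(): the state, without advancing time (a new reading comes with each control period).
- viewer.snapshot(name): name is "scene" or "top" or "wrist"; returns a dict with "image" (384x512x3 uint8, red, green, blue), "intrinsics" (3x3 intrinsics, pixels), "k1" (the pictures are not rectified: a ray, as slopes to the right and down, at radius r is drawn at 1 + k1 r^2 times it, then the intrinsics apply), "eye" and "orientation" of the camera in the world; the wrist camera has in their place "mount" (4x4, takes a point from camera to tool coordinates, whose origin is the TCP and whose axes are the flange's). Camera axes: x right, y up, looking along -z (the intrinsics and any distortion apply to the point x, -y, -z); pixel columns grow to the right and rows downward; lengths in mm; the calibration is good to about 2 mm. A picture is of the moment at which its call begins: read the wrist's pose just before it. There is no depth.
- bot.hand_in(): hands the job in, once; it reports no verdict.
The state is a dict: "time_s": time; "q": joint angles; "dq": joint speeds; "effort": joint torques, N m; "ee_pos": TCP position; "eef_rot": TCP orientation; "force": force on the tool from outside, world axes, zero at the start; "ft_torque": the same for the moment, N m; "width": finger opening in mm.
Only numpy, scipy, OpenCV 4.12 (cv2) and the standard library are available. Lean on these libraries where they do the work, as an engineer would, in place of code of your own. Each camera call takes 0.05 s, during which the arm holds its last target.

TASK

Get the lock cover ready for engraving: from the tray take the cover that matches the cut-out in the round holding block, set it flush in that pocket (lower it in, do not let it drop), then put both pins of the two-pin spanner into the holes of the steel keeper ring and turn the ring fully clockwise until its two keepers stand over the cover. Lift the spanner out, lay it back across its wooden rest and let go; leave the mirror-image cover in the tray and do not disturb the loupe, the graver or the dividers.

Things in the scene. Friction and masses are not known exactly. Their poses are not given: they have to be found in the camera images.
- cover_center (a point): Lock cover that fits: flat brass plate with keyhole, 62 x 50 x 10 mm (own x, y, z; z up, face up), 0.2 kg. Point: middle of the 62 x 50 rectangle, half-way up. Outline: rectangle with corner (+x,-y) stepped away (x > 16, y < -14 missing) and corner (-x,+y) cut straight from (-31,14) to (-20,25); the other two are full, 4 mm rounding. Ends are flat for |y| < 14, sides for |x| < 15.
- cover_notch (a point): Inner corner of the cover's step, at x = 16, y = -14 mm from the cover's middle, half-way up; same axes as the cover. The cover starts in the tray, near one end or the other, with its 62 mm length across the tray. The bench between x = 0.40 and 0.70 m, y = -0.33 and 0.33 m is bare but for the things listed here.
- mirror_center (a point): The other cover in the tray: brass, same size, but its outline is the mirror image (step at corner +x,+y, straight cut at -x,-y), so it does not fit the pocket. Middle, half-way up. Must stay where it lies.
- tray_mid (a point): Fixed wooden tray, outside 222 x 80 mm (own x, y). Point: middle of its inner floor, 5 mm above the bench. Long walls (y = 34 to 40 mm either side) are 22 mm high and 3 mm from the covers' ends, so a cover there can only be gripped across its 50 mm width, fingers apart along the tray's x. End walls (x = 105 to 111 either side) are 14 mm high. Covers lie about 50 mm either side of the middle.
- nest_seat (a point): Where cover_center is when the cover is home: axes of both then agree (one way round only). 29 mm above the bench. Fixed steel block: base disc 146 mm across, 10 mm high; on it a round block 94 mm across, its top face 34 mm above the bench, with the pocket: 10 mm deep, floor at 24 mm, 1.3 mm wider than the cover all round, mouth bevelled 1 mm. A seated cover is flush with the top face.
- nest_notch (a point): Where cover_notch is when the cover is home: x = 16, y = -14 mm from nest_seat. At both ends of the pocket (x = 32 mm either side) a finger channel 30 mm wide, widening outward and open to the outside, floor 18 mm above the bench. The other walls leave no finger room and the open keepers stand over both long sides: the cover can be lowered home only when held by its two ends.
- keeper_ring (a joint): Angle of the steel ring round the block, rad: 0 open, 0.785 closed (stop), growing clockwise seen from above; stiff (0.15 N m), stays where left. Starts at 0 to 0.1. Radius 48 to 70 mm, top 18 mm above the bench. Two keepers, at +y and -y of nest_seat when 0: post 18 mm square at radius 51 to 69 mm, nose 14 mm wide reaching in to radius 28 mm, 35.5 to 42 mm above the bench (cap screw to 46).
- hole_a (a point): Middle of the mouth of a spanner hole in the ring, at the ring's top, 18 mm above the bench, 60 mm from the block's axis; 9 mm wide, 8 mm deep. Turns with the ring; at angle 0 it lies to +x of nest_seat.
- hole_b (a point): The other spanner hole, opposite the first (to -x of nest_seat at angle 0); same size.
- spanner_grip (a point): Two-pin spanner, middle of its wooden grip, a bar 52 x 12 x 20 mm (own x, y, z; z up). Below it on a stem a steel cross-bar 138 x 14 x 10 mm along own x, its top 28 mm and underside 38 mm below this point. Two legs 11 mm thick, 120 mm apart, end in pins 6 mm thick and 7 mm long, tips 73 mm below this point. Fully engaged, this point is 84 mm above the bench. Same either way round. 0.25 kg.
- pin_a (a point): Tip of one pin of the spanner (tapered), at x = +60 mm, 73 mm below spanner_grip.
- pin_b (a point): Tip of the other pin, at x = -60 mm, 73 mm below spanner_grip.
- rest_grip (a point): Where spanner_grip is when the spanner lies on its rest: 88 mm above the bench, x along the spanner's bar (either way round). The fixed wooden rest is 86 x 42 mm (x, y) and 50 mm high; the bar lies on its top between two sloping lips, 19 mm apart at the foot, 28 mm at their tops (59 mm above the bench); the legs hang past its ends with 11 mm play.
- loupe_mid (a point): Loose black eye loupe, 41 mm across and 34 mm high; its middle. To be left alone.
- graver_mid (a point): Loose graver (wooden handle, steel blade), 118 x 53 x 30 mm (own x, y, z); its middle. To be left alone.
- dividers_mid (a point): Loose steel spring dividers lying flat, 128 x 84 x 9 mm (own x, y, z); their middle. To be left alone.
Mind the look-alikes: they are no part of the job. Leave any purple look-alike of the part that bears cover_center alone.

How it is judged:
By the outcome, as a careful person would: the job done as asked, in the order asked, and still so for the second after the job is handed in, with the robot touching nothing.
It also fails if it takes over 69 s, if anything falls off the work surface, if the arm or the gripper's body presses on something with over 40 N, if the wrist force passes 120 N, or if a joint passes its speed limit or range.

## Working session

There is one attempt and no reset: what is moved stays moved. The work goes in short steps, Python scripts to look and compute and a tool call to move; the robot and the scene stay as the last step left them, time stands still between calls to the robot, and variables do not carry over. Pictures are saved under pics/ and viewed, and the job is handed in when it is done.

Besides the shell and the picture viewer there is one more tool, called after "Request:" as name(argument=value, ...) on one line, values as JSON. apply_moves: Moves the arm, as the interface text tells. Its arguments: {"type":"object","properties":{"motion":{"type":"array","items":{"type":"number"}}},"required":["motion"]}

```bash
ls; mkdir -p pics; python3 - <<'E'
from cell import bot, viewer
import cv2,pickle
print(bot.sense())
for n in ["scene","top","wrist"]:
    s=bot.sense()
    d=viewer.snapshot(n)
    cv2.imwrite(f"pics/{n}0.png",d["image"][:,:,::-1])
    pickle.dump((s,d),open(f"pics/{n}0.pkl","wb"))
    print(n,{k:v for k,v in d.items() if k!="image"})
E
```

```text
pics
{'time_s': 0.0, 'q': array([-1.21599149e+00,  8.74583561e-02,  1.75147342e-01,  1.65981172e+00,
        3.35561949e-05,  1.57080525e+00]), 'dq': array([ 0.00014523,  0.00102245, -0.00061634, -0.00025165,  0.0010669 ,
       -0.00155085]), 'effort': array([-4.07360101e-03, -5.20383704e+01,  4.64808440e+01,  1.58154778e-02,
       -1.40964717e-04,  2.23879351e-05]), 'ee_pos': array([ 191.07761265, -515.74170667,  403.99064661]), 'eef_rot': array([-3.14026624e+00, -3.35443280e-05,  3.54795867e-01]), 'force': array([-0.53928858, -0.4768422 , -0.50042415]), 'ft_torque': array([ 0.00786722,  0.03063447, -0.04342494]), 'width': 85.30448362450561}
scene {'intrinsics': array([[355.26515414,   0.        , 251.67296626],
       [  0.        , 355.26515414, 195.23650492],
       [  0.        ,   0.        ,   1.        ]]), 'k1': -0.03554258505899389, 'eye': array([237.50889928, 524.31332338, 757.68752486]), 'orientation': array([ 0.75282114, -0.01017182, -2.55694408])}
top {'intrinsics': array([[390.63355132,   0.        , 255.75957427],
       [  0.        , 390.63355132, 189.70132899],
       [  0.        ,   0.        ,   1.        ]]), 'k1': -0.04561685410911608, 'eye': array([ 465.32572585,  -16.10008215, 1265.61676743]), 'orientation': array([ 0.07096563,  0.02842882, -1.5869903 ])}
wrist {'intrinsics': array([[303.51389659,   0.        , 253.60974375],
       [  0.        , 303.51389659, 190.04201742],
       [  0.        ,   0.        ,   1.        ]]), 'k1': -0.05879742783043959, 'mount': array([[ 7.33119034e-05,  9.48960782e-01,  3.15394084e-01,
         8.07425237e+01],
       [ 9.99999483e-01, -3.89540765e-04,  9.39608760e-04,
        -7.99626293e-01],
       [ 1.01451072e-03,  3.15393852e-01, -9.48960320e-01,
         3.15599486e+01],
       [ 0.00000000e+00,  0.00000000e+00,  0.00000000e+00,
         1.00000000e+00]])}
```

```bash
python3 - <<'E'
import cv2
for n in ["scene","top"]:
    i=cv2.imread(f"pics/{n}0.png"); cv2.imwrite(f"pics/{n}0b.png",cv2.resize(i,(800,600),interpolation=cv2.INTER_CUBIC))
E
```

```text
(no output)
```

View pics/top0.png

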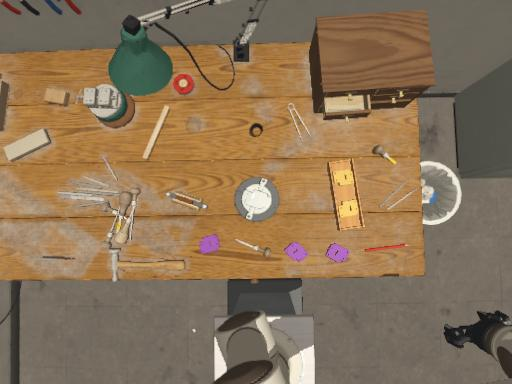

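View pics/scene0.png

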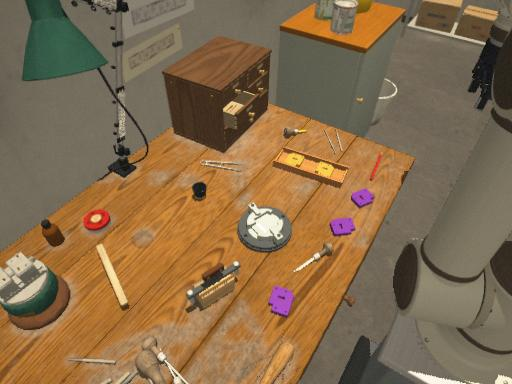

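View pics/wrist0.png

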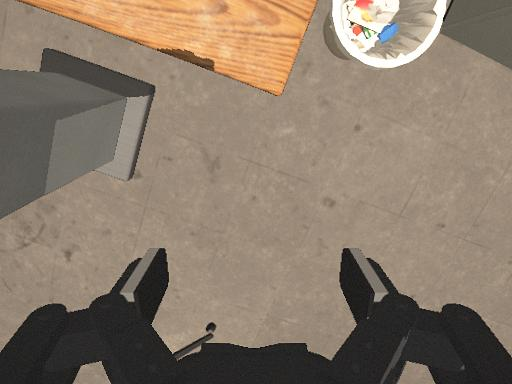

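```bash
cat > h.py <<'E'
import numpy as np,cv2,pickle
from scipy.spatial.transform import Rotation as Rn
def Rm(r): return Rn.from_euler('xyz',r).as_matrix()
def camT(s,d):
    if 'mount' in d:
        T=np.eye(4);T[:3,:3]=Rm(s['eef_rot']);T[:3,3]=s['ee_pos']
        return T@d['mount']
    T=np.eye(4);T[:3,:3]=Rm(d['orientation']);T[:3,3]=d['eye'];return T
def proj(s,d,P):
    T=camT(s,d);P=np.atleast_2d(P);c=(P-T[:3,3])@T[:3,:3]
    u=np.stack([c[:,0]/-c[:,2],-c[:,1]/-c[:,2]],1)
    r2=(u**2).sum(1,keepdims=True);u=u*(1+d['k1']*r2);K=d['intrinsics']
    return u*[K[0,0],K[1,1]]+[K[0,2],K[1,2]]
def unproj(s,d,px,z):
    T=camT(s,d);K=d['intrinsics'];px=np.atleast_2d(np.array(px,float))
    v=(px-[K[0,2],K[1,2]])/[K[0,0],K[1,1]];u=v.copy()
    for _ in range(20): u=v/(1+d['k1']*(u**2).sum(1,keepdims=True))
    ray=np.stack([u[:,0],-u[:,1],-np.ones(len(u))],1)@T[:3,:3].T
    t=(np.reshape(z,-1)-T[2,3])/ray[:,2]
    return T[:3,3]+ray*t[:,None]
def snap(n,tag):
    from cell import bot,viewer
    s=bot.sense();d=viewer.snapshot(n)
    cv2.imwrite(f"pics/{tag}.png",d['image'][:,:,::-1]);pickle.dump((s,d),open(f"pics/{tag}.pkl","wb"))
    return s,d
def load(tag): return pickle.load(open(f"pics/{tag}.pkl","rb"))
def crop(tag,x0,y0,x1,y1,k,out):
    i=cv2.imread(f"pics/{tag}.png")[y0:y1,x0:x1];cv2.imwrite(f"pics/{out}.png",cv2.resize(i,None,fx=k,fy=k,interpolation=cv2.INTER_CUBIC))
E
python3 - <<'E'
from h import *
s,d=load('top0')
for n,p,z in [('nest',(257,199),30),('tray',(347,194),14),('rest',(187,200),60),('c1',(343,177),15),('c2',(349,209),15)]:
    print(n,unproj(s,d,p,z).round(1))
crop('top0',160,140,380,270,3.6,'top0c')
crop('scene0',170,140,370,310,4,'scene0c')
E
```

```text
nest [[524.2  14.2  30. ]]
tray [[ 535.8 -273.6   14. ]]
rest [[523.4 231.2  60. ]]
c1 [[ 590.5 -262.3   15. ]]
c2 [[ 487.8 -278.2   15. ]]
```

View pics/top0c.png

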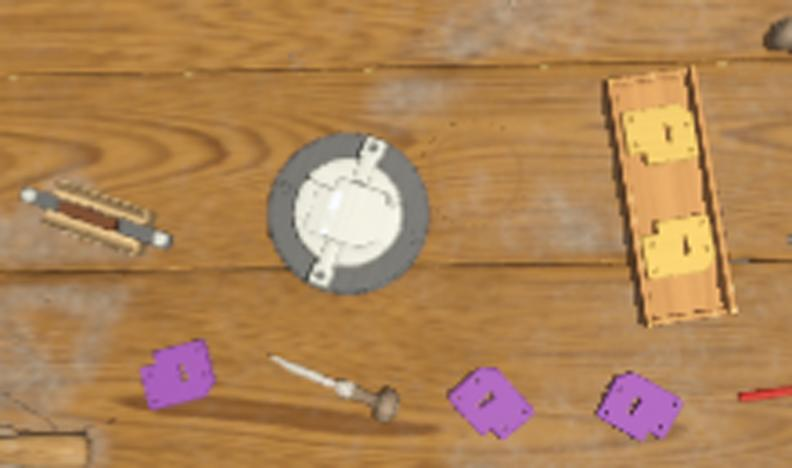

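View pics/scene0c.png

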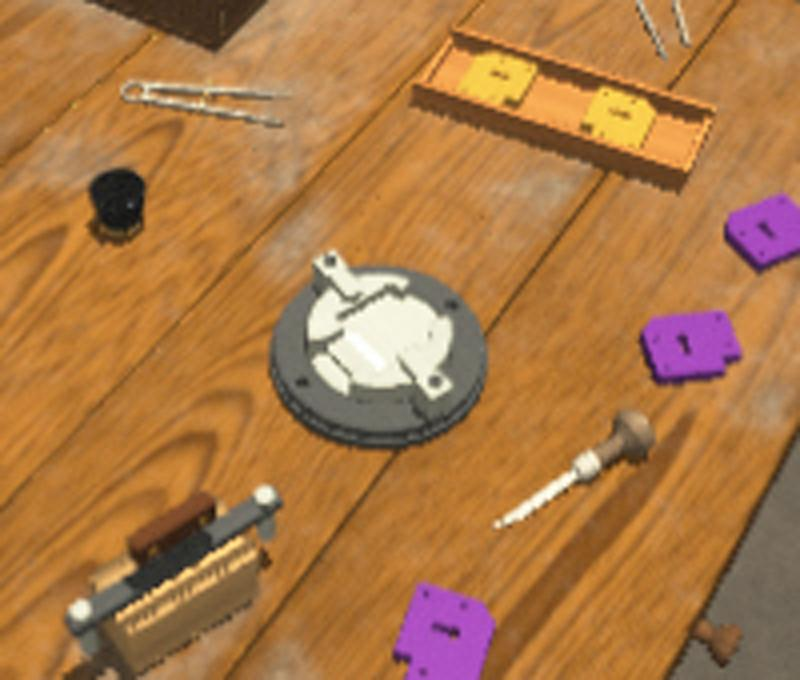

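```bash
cat >> h.py <<'E'
import json
def getc(): return json.load(open('cmd.json'))
def setc(x,y,z,yaw): json.dump([x,y,z,yaw],open('cmd.json','w'))
def go(x,y,z,yaw):
    """print shift cm & turn deg from commanded pose c (yaw deg)"""
    c=getc();a=np.radians(c[3]);dx,dy=x-c[0],y-c[1]
    print('shift cm',np.round([ (dx*np.cos(a)+dy*np.sin(a))/10,(dx*np.sin(a)-dy*np.cos(a))/10,(c[2]-z)/10],3),'turn',round(-((yaw-c[3]+180)%360-180),2), 'rows>=',round(np.linalg.norm([dx,dy,z-c[2]])/62.5,1))
def did(sx,sy,sz,t):
    c=getc();a=np.radians(c[3])
    setc(c[0]+10*(sx*np.cos(a)+sy*np.sin(a)),c[1]+10*(sx*np.sin(a)-sy*np.cos(a)),c[2]-10*sz,c[3]-t)
def cmp():
    from cell import bot
    s=bot.sense();r=Rn.from_euler('xyz',s['eef_rot']).as_matrix()
    print('cmd',np.round(getc(),2),'meas',s['ee_pos'].round(2),'yaw',round(np.degrees(np.arctan2(r[1,0],r[0,0])),2),'F',s['force'].round(1),'w',round(s['width'],1),'t',s['time_s'],'q',s['q'].round(2))
E
python3 - <<'E'
from h import *
setc(191.069,-515.742,404.684,np.degrees(0.355))
go(530,-220,380,98.8)
E
```

```text
shift cm [ 42.059 -15.949   2.468] turn -78.46 rows>= 7.2
```

Request:
apply_moves(motion=[1,42,-16,2.5,-78.5,1,42,-16,2.5,-78.5,1,42,-16,2.5,-78.5,1,42,-16,2.5,-78.5,1,42,-16,2.5,-78.5,1,42,-16,2.5,-78.5,1,42,-16,2.5,-78.5,1,42,-16,2.5,-78.5,1,42,-16,2.5,-78.5,1,42,-16,2.5,-78.5,1,42,-16,2.5,-78.5])

```text
time_s: 1.52
ee_pos: [528.7, -220.6, 380.0]
eef_rot: [3.141, 0.0, 1.723]
force: [0.1, 0.5, -0.3]
width: 85.5
```

```bash
python3 - <<'E'
from h import *
did(42,-16,2.5,-78.5);cmp();snap('wrist','w1')
E
```

```text
cmd [ 529.27 -219.73  379.68   98.84] meas [ 528.66 -220.63  379.96] yaw 98.7 F [ 0.1  0.5 -0.3] w 85.5 t 1.525 q [-0.4   0.13  0.18  1.62 -0.    1.02]
```

View pics/w1.png

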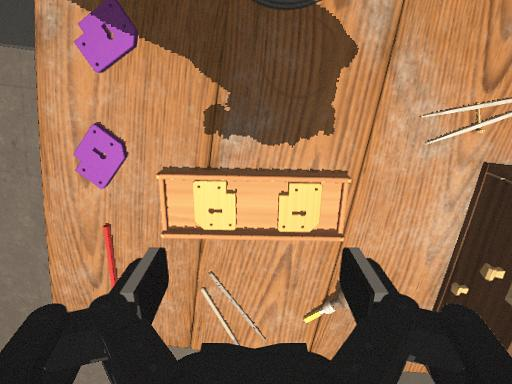

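```bash
python3 - <<'E'
from h import *
crop('w1',150,160,360,250,3.8,'w1c')
E
```

```text
(no output)
```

View pics/w1c.png

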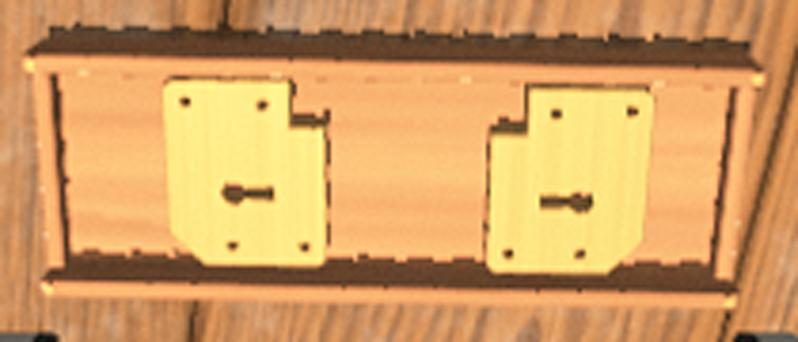

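```bash
cat >> h.py <<'E'
from scipy.optimize import minimize
COV=np.array([(-31,-25),(16,-25),(16,-14),(31,-14),(31,25),(-20,25),(-31,14)],float)
MIR=COV*[1,-1]
def place(P,x,y,yaw,z):
    a=np.radians(yaw);R=np.array([[np.cos(a),-np.sin(a)],[np.sin(a),np.cos(a)]])
    q=P@R.T+[x,y];return np.c_[q,np.full(len(q),z)]
def fitmask(s,d,mask,P,x0,z):
    K=4;m=cv2.resize(mask.astype(np.float32),None,fx=K,fy=K,interpolation=cv2.INTER_LINEAR)
    m=(m>0.5)
    def cost(v):
        px=proj(s,d,place(P,*v,z));im=np.zeros(m.shape,np.uint8)
        cv2.fillPoly(im,[np.round(((px+.5)*K-.5)*16).astype(np.int32)],1,shift=4)
        im=im>0;return 1-(im&m).sum()/max(1,(im|m).sum())
    best=None
    for da in (-6,0,6):
        r=minimize(cost,np.array(x0)+[0,0,da],method='Nelder-Mead',options=dict(initial_simplex=np.array(x0)+[0,0,da]+np.array([[0,0,0],[4,0,0],[0,4,0],[0,0,4]]),xatol=.02,fatol=1e-5))
        if best is None or r.fun<best.fun: best=r
    return best
def brass(d):
    i=d['image'].astype(int);return i
E
python3 - <<'E'
from h import *
s,d=load('w1')
for p in [(205,200),(300,200),(257,200),(180,200),(215,240),(168,200)]: print(p,d['image'][p[1],p[0]],cv2.cvtColor(d['image'],cv2.COLOR_RGB2HSV)[p[1],p[0]])
hsv=cv2.cvtColor(d['image'],cv2.COLOR_RGB2HSV)
m=((hsv[...,0]>=20)&(hsv[...,0]<=32)&(hsv[...,1]>90)&(hsv[...,2]>150)).astype(np.uint8)
n,l,st,ce=cv2.connectedComponentsWithStats(m)
for i in range(1,n):
    if st[i,4]>300: print(st[i],ce[i])
for c,P,x0 in [((205,200),COV,(488,-278,98.8)),((295,190),MIR,(590,-262,98.8))]:
    i=l[c[1],c[0]]; mm=(l==i).astype(np.uint8); mm=cv2.morphologyEx(mm,cv2.MORPH_CLOSE,np.ones((9,9)))*1
    print(i,fitmask(s,d,mm,P,x0,15))
E
```

```text
(205, 200) [254 235 136] [ 25 118 254]
(300, 200) [254 233 133] [ 25 121 254]
(257, 200) [253 195 124] [ 17 130 253]
(180, 200) [253 194 123] [ 16 131 253]
(215, 240) [212 153 105] [ 13 129 212]
(168, 200) [255 201 129] [ 17 126 255]
[ 193  181   43   49 1711] [213.41028638 205.32261835]
[ 278  184   44   47 1685] [300.01839763 207.39347181]
8        message: Optimization terminated successfully.
       success: True
        status: 0
           fun: 0.06036881268197991
             x: [ 4.897e+02 -2.755e+02  9.788e+01]
           nit: 25
          nfev: 62
 final_simplex: (array([[ 4.897e+02, -2.755e+02,  9.788e+01],
                       [ 4.897e+02, -2.755e+02,  9.789e+01],
                       [ 4.897e+02, -2.755e+02,  9.788e+01],
                       [ 4.897e+02, -2.755e+02,  9.789e+01]]), array([ 6.037e-02,  6.037e-02,  6.037e-02,  6.037e-02]))
0        message: Optimization terminated successfully.
       success: True
        status: 0
           fun: 0.9837772295451463
             x: [ 5.124e+02 -8.284e+01  1.860e+02]
           nit: 67
          nfev: 141
 final_simplex: (array([[ 5.124e+02, -8.284e+01,  1.860e+02],
                       [ 5.124e+02, -8.283e+01,  1.860e+02],
                       [ 5.124e+02, -8.284e+01,  1.860e+02],
                       [ 5.124e+02, -8.284e+01,  1.860e+02]]), array([ 9.838e-01,  9.838e-01,  9.838e-01,  9.838e-01]))
```

```bash
cat >> h.py <<'E'
def yellow(d,near,box=None):
    hsv=cv2.cvtColor(d['image'],cv2.COLOR_RGB2HSV)
    m=((hsv[...,0]>=20)&(hsv[...,0]<=34)&(hsv[...,1]>70)&(hsv[...,2]>120)).astype(np.uint8)
    n,l,st,ce=cv2.connectedComponentsWithStats(m)
    b=min((i for i in range(1,n) if st[i,4]>200),key=lambda i:np.hypot(*(ce[i]-near)))
    mm=(l==b).astype(np.uint8);c,_=cv2.findContours(mm,cv2.RETR_EXTERNAL,cv2.CHAIN_APPROX_NONE)
    o=np.zeros_like(mm);cv2.drawContours(o,c,-1,1,-1);return o
def fc(s,d,near,P,x0,z):
    r=fitmask(s,d,yellow(d,near),P,x0,z);print('fit',r.x.round(2),'1-IoU',round(r.fun,4));return r.x
def overlay(tag,pts_list,out,box,k):
    i=cv2.imread(f"pics/{tag}.png");x0,y0,x1,y1=box
    i=cv2.resize(i[y0:y1,x0:x1],None,fx=k,fy=k,interpolation=cv2.INTER_CUBIC);s,d=load(tag)
    for P in pts_list:
        px=((proj(s,d,P)-[x0,y0]+.5)*k).astype(np.int32);cv2.polylines(i,[px],True,(0,0,255),1)
    cv2.imwrite(f"pics/{out}.png",i)
E
python3 - <<'E'
from h import *
s,d=load('w1')
a=fc(s,d,(213,205),COV,(488,-278,98.8),15)
b=fc(s,d,(300,207),MIR,(590,-262,98.8),15)
tray=np.array([(-111,-40),(111,-40),(111,40),(-111,40)],float)
tx=(a+b)/2
overlay('w1',[place(COV,*a,15),place(MIR,*b,15),place(tray*[1,1],tx[0],tx[1],tx[2]-90,22)],'w1o',(150,160,360,250),3.8)
s,d=load('top0')
print(proj(s,d,place(np.array([[0.,0]]),*a,15)),proj(s,d,place(np.array([[0.,0]]),*b,15)))
try:
  fc(s,d,(349,209),COV,a,15);fc(s,d,(343,177),MIR,b,15)
except Exception as e: print(e)
E
```

```text
fit [ 489.74 -275.48   97.88] 1-IoU 0.0624
fit [ 589.2  -263.     98.33] 1-IoU 0.0663
[[348.13086515 208.39617704]] [[343.21666289 177.41232362]]
fit [ 490.88 -274.12   97.25] 1-IoU 0.0713
fit [ 590.51 -262.33   98.99] 1-IoU 0.0561
```

View pics/w1o.png

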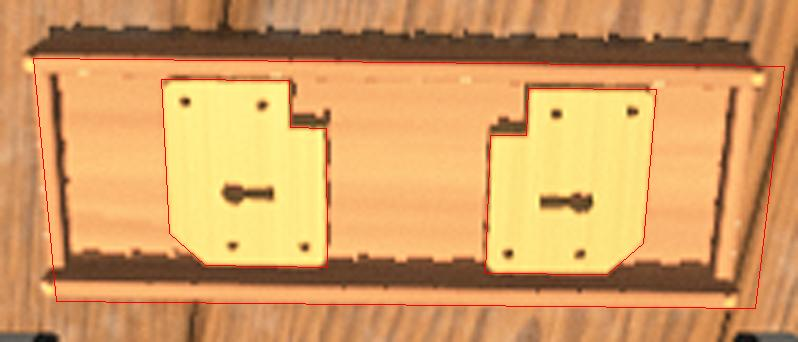

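```bash
python3 - <<'E'
from h import *
go(524,14,330,98.84)
E
```

```text
shift cm [23.176  3.072  4.968] turn 0.0 rows>= 3.8
```

Request:
apply_moves(motion=[1,23,3,5,0,1,23,3,5,0,1,23,3,5,0,1,23,3,5,0,1,23,3,5,0,1,23,3,5,0])

```text
time_s: 2.33
ee_pos: [523.6, 11.5, 330.1]
eef_rot: [3.141, 0.0, 1.724]
force: [0.2, -0.4, 0.4]
width: 85.0
```

```bash
python3 - <<'E'
from h import *
did(23,3,5,0);cmp();snap('wrist','w2')
crop('w2',130,80,390,275,3,'w2c')
E
```

```text
cmd [523.56  12.15 329.68  98.84] meas [523.61  11.5  330.1 ] yaw 98.8 F [ 0.2 -0.4  0.4] w 85.0 t 2.325 q [ 0.02  0.01 -0.05  1.51 -0.    1.44]
```

View pics/w2c.png

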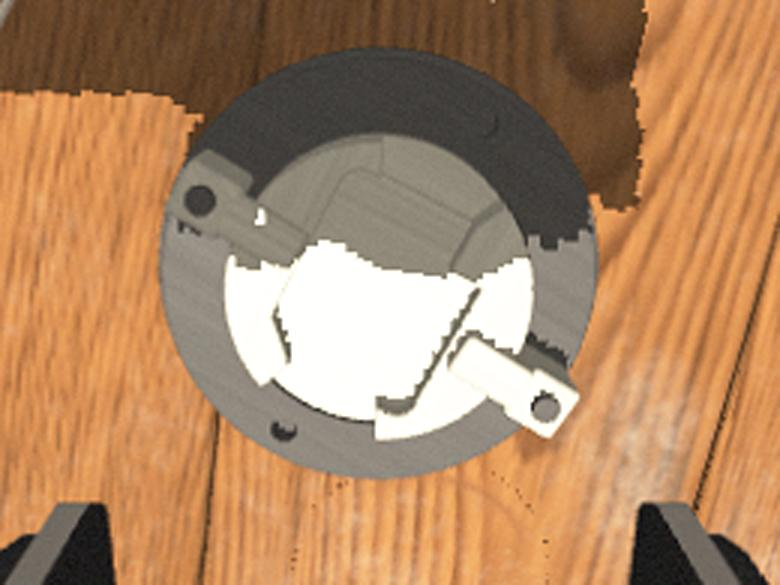

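View pics/w2.png

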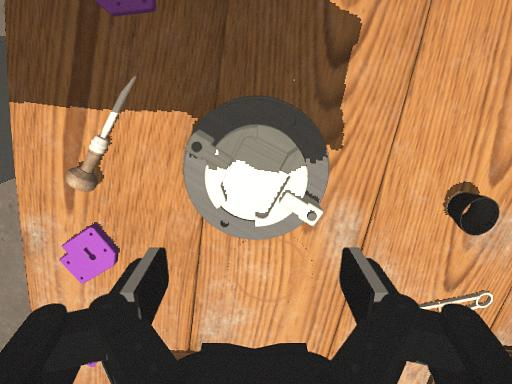

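```bash
cat >> h.py <<'E'
def circ(r,n=80):
    t=np.linspace(0,2*np.pi,n,endpoint=False);return np.c_[r*np.cos(t),r*np.sin(t)]
def offs(P,e):
    # offset ccw polygon outward by e
    n=len(P);o=[]
    for i in range(n):
        a,b,c=P[i-1],P[i],P[(i+1)%n];u=(b-a)/np.linalg.norm(b-a);v=(c-b)/np.linalg.norm(c-b)
        n1=np.array([u[1],-u[0]]);n2=np.array([v[1],-v[0]])
        o.append(b+e*(n1+n2)/(1+n1@n2))
    return np.array(o)
def nest(x,y,yaw,th):
    k=np.array([(28,-7),(51,-7),(51,-9),(69,-9),(69,9),(51,9),(51,7),(28,7)],float)
    L=[place(offs(COV,1.3),x,y,yaw,34),place(offs(COV,2.3),x,y,yaw,34),place(circ(47),x,y,yaw,34),place(circ(70),x,y,yaw,18),place(circ(73),x,y,yaw,10)]
    L+=[place(k,x,y,yaw+90-th,42),place(k,x,y,yaw-90-th,42)]
    for a in (0,180): L.append(place(circ(4.5,20)+[60,0],x,y,yaw+a-th,18))
    return L
E
python3 - <<'E'
from h import *
s,d=load('w2')
i=cv2.imread('pics/w2.png')
L=cv2.cvtColor(i,cv2.COLOR_BGR2LAB);
g=i.min(axis=2).astype(int)
out=i.copy()
# gamma: stretch the bright
b=np.clip((i.astype(float)-200)/55*255,0,255).astype(np.uint8)
cv2.imwrite('pics/w2b.png',b); crop('w2b',130,80,390,275,3,'w2bc')
# ring outer fit from dark/gray mask hough 
overlay('w2',nest(524,14,70,1.7),'w2o',(130,80,390,275),3)
E
```

```text
(no output)
```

View pics/w2o.png

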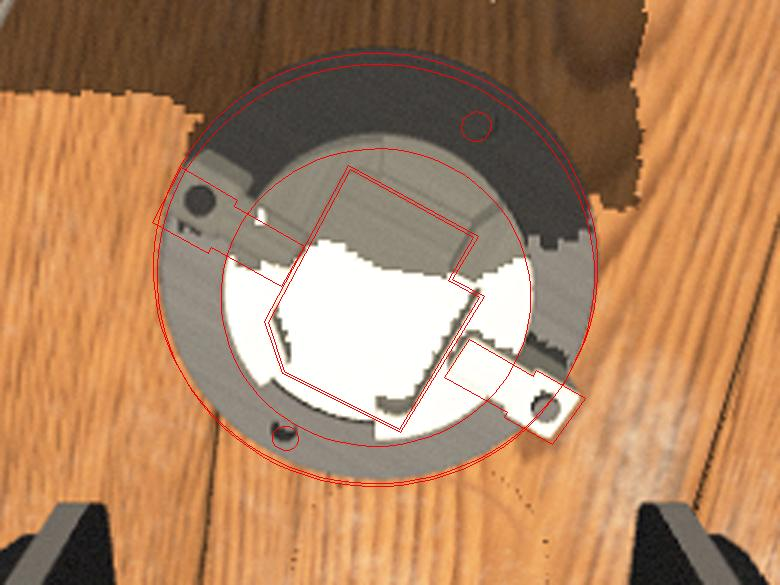

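View pics/w2bc.png

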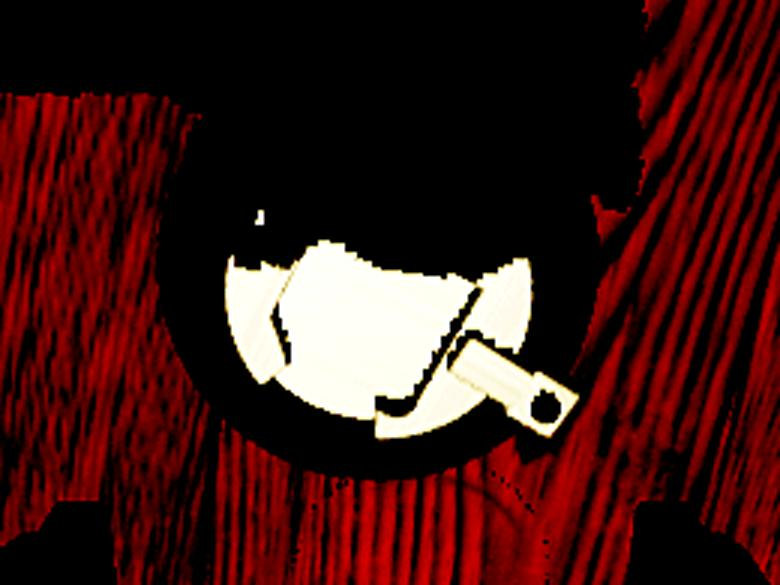

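```bash
cat > fitn.py <<'E'
from h import *
from scipy.optimize import least_squares
s,d=load('w2')
U=lambda P:np.array(P,float)/3+[130,80]-.33
c47=U([(225,290),(240,345),(262,383),(378,439),(420,430),(460,411),(531,270),(527,300),(383,133),(500,195)])
c73=U([(160,260),(380,480),(597,270),(380,47),(215,420),(545,435)])
hl=U([(488,122),(285,429)])
sc=U([(200,200),(546,406)])
P47=unproj(s,d,c47,34)[:,:2];P73=unproj(s,d,c73,10)[:,:2];H=unproj(s,d,hl,18)[:,:2];S=unproj(s,d,sc,46)[:,:2]
def f(v):
    c=v[:2];return np.r_[np.hypot(*(P47-c).T)-47,np.hypot(*(P73-c).T)-73,]
r=least_squares(f,[524,14],loss='soft_l1');print(r.x,r.fun.round(1))
for P,R in((P47,47),(P73,73)):
    q=least_squares(lambda v:np.hypot(*(P-v[:2]).T)-v[2],[524,14,R]);print(R,q.x)
print('holes',H,'mid',H.mean(0),'dist',np.hypot(*(H[0]-H[1])),'ang',np.degrees(np.arctan2(*(H[0]-H[1])[::-1])))
print('screws',S.mean(0),'dist',np.hypot(*(S[0]-S[1])),'ang',np.degrees(np.arctan2(*(S[0]-S[1])[::-1])))
E=unproj(s,d,U([(480,290),(422,388)]),34)[:,:2];D=E[0]-E[1];print('edge -y',np.degrees(np.arctan2(D[1],D[0])))
c=r.x;n=np.array([-D[1],D[0]])/np.hypot(*D);print((E-c)@n)
E=unproj(s,d,U([(365,172),(465,217)]),34)[:,:2];D=E[1]-E[0];a=np.degrees(np.arctan2(D[1],D[0]))+90;print('edge +x',a,(E-c)@[np.cos(np.radians(a)),np.sin(np.radians(a))])
E
python3 fitn.py
```

```text
[524.54231956  16.63216349] [-0.5 -1.7 -1.1  0.1 -1.1 -1.5 -0.5 -2.   1.9  0.1 -1.6  1.3 -1.2 -0.8
  3.1  8.4]
47 [524.22036854  17.60919054  46.56944473]
73 [526.29934371  13.76185827  73.92947367]
holes [[549.53732649  71.6118765 ]
 [501.40081912 -38.5028539 ]] mid [525.4690728  16.5545113] dist 120.17644191805176 ang 66.38752046798875
screws [524.59459353  17.17724144] dist 118.31641074379716 ang 156.9738129294851
edge -y 70.73982869079015
[-25.96725815 -25.96725815]
edge +x 74.62796330050892 [32.72935744 32.72935744]
```

```bash
python3 - <<'E'
from h import *
overlay('w2',nest(524.6,17,70.7,4),'w2o',(130,80,390,275),3)
s,d=load('top0');overlay('top0',nest(524.6,17,70.7,4),'top0o',(220,160,300,240),8)
E
```

```text
(no output)
```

View pics/w2o.png

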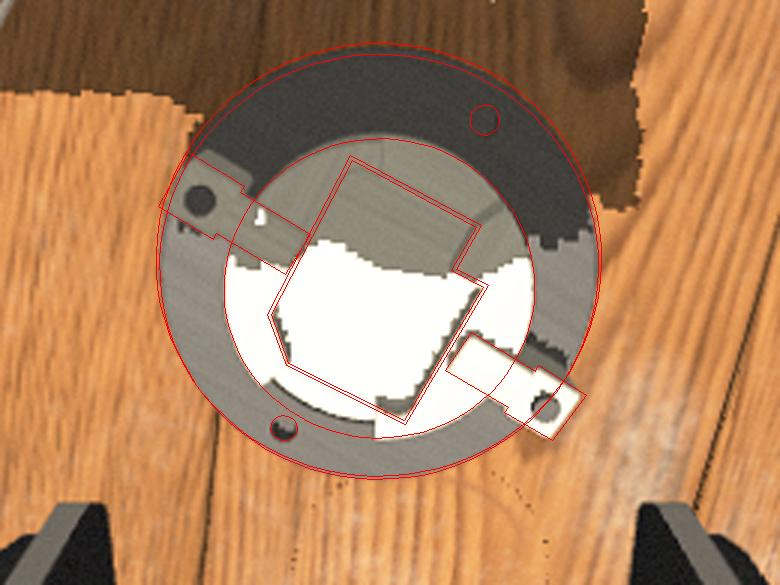

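View pics/top0o.png

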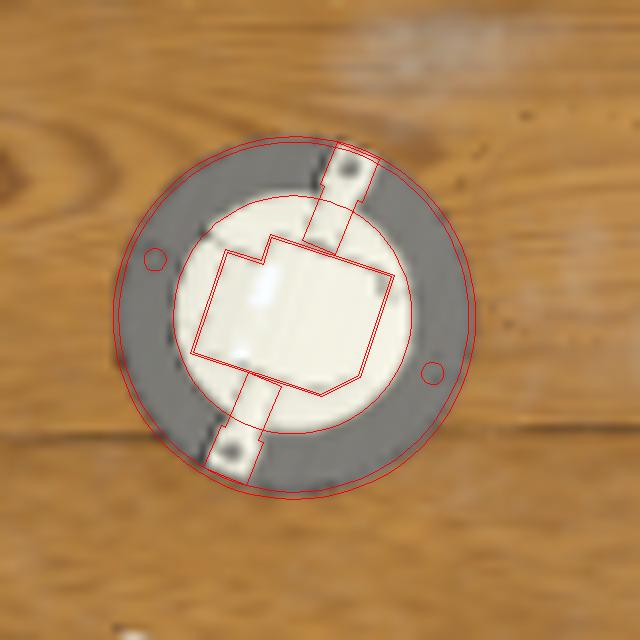

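```bash
python3 - <<'E'
from h import *
s,d=load('wrist0')
T=np.eye(4);T[:3,:3]=Rm(s['eef_rot']);T[:3,3]=s['ee_pos']
for z in (155,160,165,173):
    P=np.array([(x,y,z) for x in(11,-11) for y in (-42.5,42.5)],float)@T[:3,:3].T+T[:3,3]
    print(z,proj(s,d,P).round(0).tolist())
crop('wrist0',80,230,420,384,2.3,'w0c')
E
```

```text
155 [[164.0, 249.0], [348.0, 249.0], [168.0, 289.0], [343.0, 289.0]]
160 [[167.0, 244.0], [345.0, 244.0], [171.0, 283.0], [340.0, 283.0]]
165 [[169.0, 239.0], [342.0, 239.0], [173.0, 277.0], [338.0, 277.0]]
173 [[173.0, 232.0], [338.0, 232.0], [177.0, 268.0], [334.0, 268.0]]
```

View pics/w0c.png

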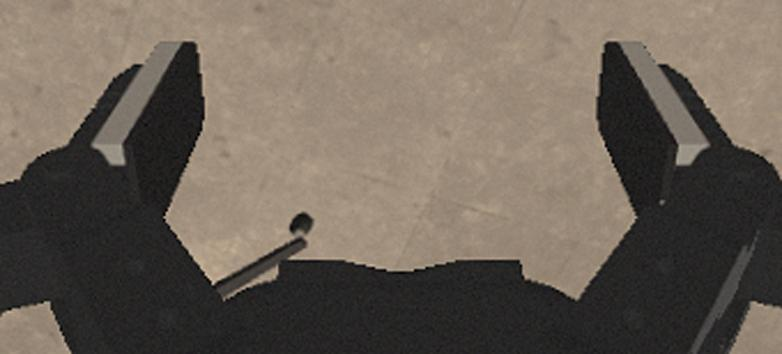

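```bash
python3 - <<'E'
from h import *
go(490.1,-275.1,230,97.9)
go(490.1,-275.1,178,97.9)
E
```

```text
shift cm [-27.869  -7.721   9.968] turn 0.94 rows>= 4.9
shift cm [-27.869  -7.721  15.168] turn 0.94 rows>= 5.2
```

Request:
apply_moves(motion=[0.75,-27.87,-7.72,6,1,0.75,-27.87,-7.72,6,1,0.75,-27.87,-7.72,8,1,0.75,-27.87,-7.72,10,1,0.75,-27.87,-7.72,10,1,0.75,-27.87,-7.72,10,1,0.75,-27.87,-7.72,10,1,0.75,-27.87,-7.72,10,1])

```text
time_s: 3.38
ee_pos: [490.4, -274.9, 230.7]
eef_rot: [3.14, 0.001, 1.708]
force: [-0.3, -0.4, 1.3]
width: 64.1
```

```bash
python3 - <<'E'
from h import *
did(-27.87,-7.72,10,1);cmp();s,d=snap('wrist','w3')
a=fc(s,d,proj(s,d,[490,-275,15])[0],COV,(490,-275,97.9),15)
overlay('w3',[place(COV,*a,15),place(COV,490.1,-275.1,97.9,15)],'w3o',(120,150,400,360),2.8)
E
```

```text
cmd [ 490.11 -275.11  229.68   97.84] meas [ 490.4  -274.9   230.72] yaw 97.85 F [-0.3 -0.4  1.3] w 64.1 t 3.375 q [-0.51  0.12 -0.13  1.32  0.    0.92]
fit [ 471.06 -287.36  140.61] 1-IoU 0.5114
```

View pics/w3o.png

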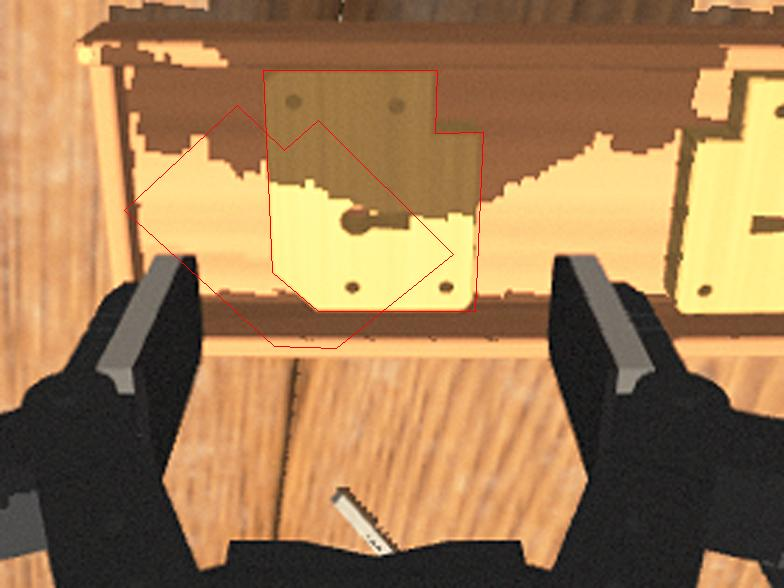

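Request:
apply_moves(motion=[0.75,0,0,3,0,0.75,0,0,5.3,0,0.75,0,0,5.3,0,0.4,0,0,5.3,0,0.4,0,0,5.3,0,0.4,0,0,5.3,0,0.4,0,0,5.3,0])

```text
time_s: 4.3
ee_pos: [490.7, -275.2, 178.4]
eef_rot: [3.139, 0.001, 1.708]
force: [-0.0, 2.8, 6.8]
width: 47.9
```

```bash
python3 - <<'E'
from h import *
did(0,0,5.3,0);cmp();s,d=snap('wrist','w4')
overlay('w4',[],'w4o',(120,150,400,360),2.8)
E
```

```text
cmd [ 490.11 -275.11  176.68   97.84] meas [ 490.72 -275.19  178.44] yaw 97.85 F [-0.   2.8  6.8] w 47.9 t 4.3 q [-0.51  0.15 -0.2   1.22  0.    0.92]
```

View pics/w4o.png

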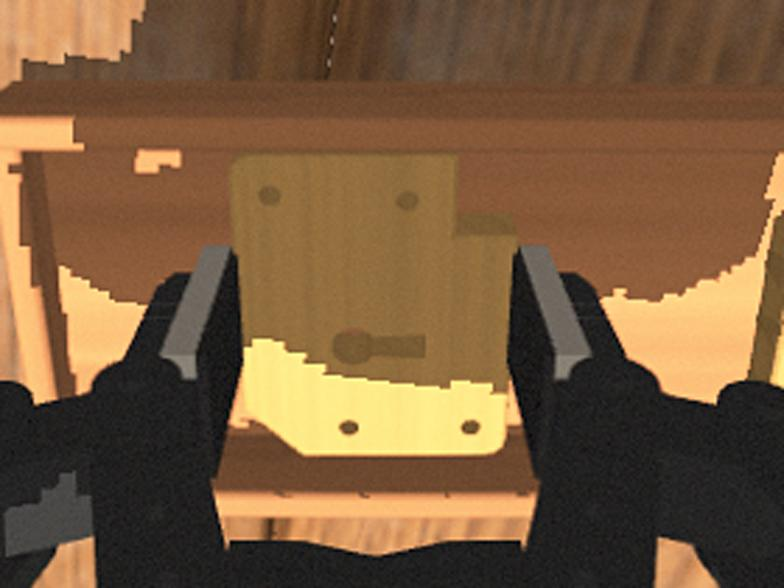

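```bash
python3 - <<'E'
from h import *
go(540,-140,235,70.5)
go(540,-140,176,70.5)
s,d=load('top0')
for p in [(209,244),(296,252),(337,253),(253,247)]: print(unproj(s,d,p,5).round(0))
E
```

```text
shift cm [12.704  6.785 -5.832] turn 27.34 rows>= 2.5
shift cm [12.704  6.785  0.068] turn 27.34 rows>= 2.3
[[383. 172.   5.]]
[[ 354. -107.    5.]]
[[ 348. -238.    5.]]
[[372.  30.   5.]]
```

Request:
apply_moves(motion=[0,0,0,-3,0,0,0,0,-6,0,0,4,2,-6,10,0,8,4.5,-6,20,0,12.7,6.8,-6,27.4,0,12.7,6.8,-6,27.4,0,12.7,6.8,-3,27.4,0,12.7,6.8,-3,27.4])

```text
time_s: 5.35
ee_pos: [539.3, -140.3, 204.9]
eef_rot: [-3.138, 0.001, 1.23]
force: [-0.3, -0.2, -1.3]
width: 47.6
```

```bash
python3 - <<'E'
from h import *
did(12.7,6.8,-3,27.4);cmp();s,d=snap('wrist','w5')
overlay('w5',[],'w5o',(100,130,420,370),2.5)
E
```

```text
cmd [ 540.15 -140.02  206.68   70.44] meas [ 539.26 -140.33  204.9 ] yaw 70.46 F [-0.3 -0.2 -1.3] w 47.6 t 5.35 q [-0.25  0.12 -0.17  1.28 -0.    1.66]
```

View pics/w5o.png

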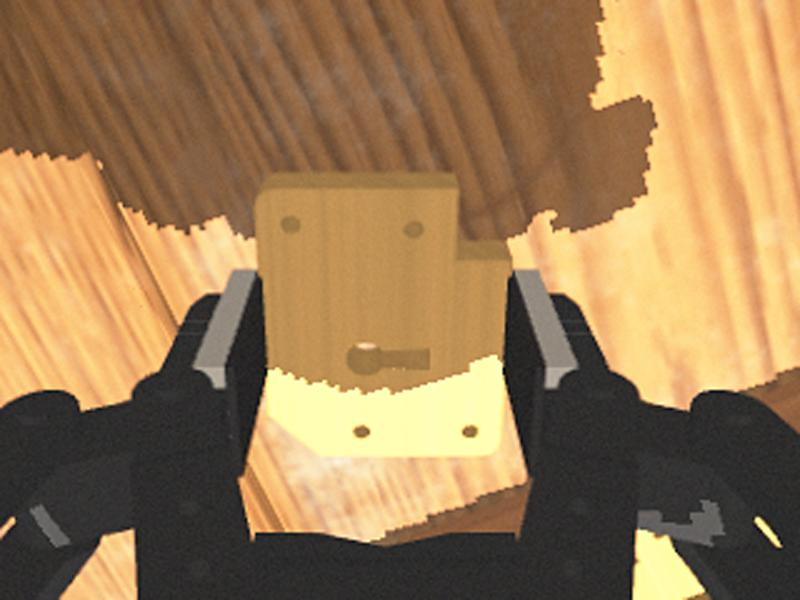

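Request:
apply_moves(motion=[0,0,0,1.5,0,0,0,0,2.5,0,0,0,0,2.9,0,0,0,0,3.1,0,0,0,0,3.1,0])

```text
time_s: 6.02
ee_pos: [540.3, -140.1, 175.8]
eef_rot: [3.141, 0.0, 1.229]
force: [-0.5, -1.0, -3.1]
width: 47.9
```

```bash
python3 - <<'E'
from h import *
did(0,0,3.1,0);cmp()
E
```

```text
cmd [ 540.15 -140.02  175.68   70.44] meas [ 540.29 -140.09  175.82] yaw 70.43 F [-0.5 -1.  -3.1] w 47.9 t 6.025 q [-0.25  0.14 -0.21  1.22 -0.    1.66]
```

Request:
apply_moves(motion=[0,0,0,0.12,0,0,0,0,0.22,0,0,0,0,0.22,0])

```text
time_s: 6.4
ee_pos: [540.3, -140.1, 173.5]
eef_rot: [3.141, 0.0, 1.229]
force: [0.1, 0.6, -1.7]
width: 48.1
```

Request:
apply_moves(motion=[0.75,0,0,0,0,0.8,0,0,0,0,0.8,0,0,-5,0,0.95,0,0,-9,-15,0.95,0,0,-9,-30,0.95,0,0,-9,-45,0.95,0,0,-9,-60,0.95,0,0,-9,-75,0.95,0,0,-9,-90,0.95,0,0,-9,-90,0.95,0,0,-9,-90,0.95,0,0,-9,-90])

```text
time_s: 7.9
ee_pos: [540.2, -140.1, 263.7]
eef_rot: [-3.142, 0.0, 2.804]
force: [0.1, 0.0, -0.2]
width: 81.1
```

```bash
python3 - <<'E'
from h import *
did(0,0,0.22,0);did(0,0,-9,-90);cmp();s,d=snap('wrist','w6')
overlay('w6',[place(COV,540.2,-140.1,70.4,10)],'w6o',(100,80,420,320),2.5)
E
```

```text
cmd [ 540.15 -140.02  263.48  160.44] meas [ 540.25 -140.11  263.66] yaw 160.66 F [ 0.1  0.  -0.2] w 81.1 t 7.9 q [-0.25  0.1  -0.08  1.39 -0.    0.08]
```

View pics/w6o.png

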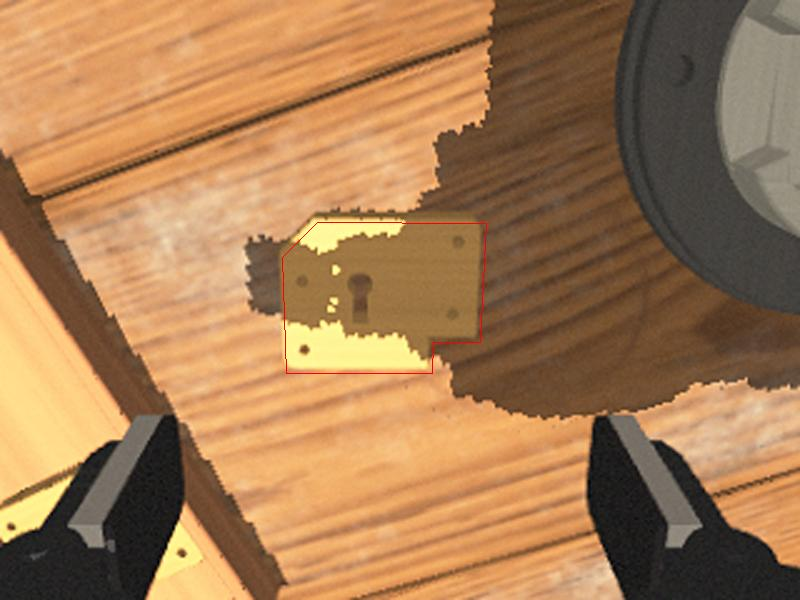

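```bash
python3 - <<'E'
from h import *
go(534,13.6,263.5,160.44)
E
```

```text
shift cm [ 5.7230e+00  1.4269e+01 -2.0000e-03] turn 0.0 rows>= 2.5
```

Request:
apply_moves(motion=[0.95,5.7,14.3,0,0,0.95,5.7,14.3,0,0,0.95,5.7,14.3,0,0,0.95,5.7,14.3,0,0,0.95,5.7,14.3,0,0])

```text
time_s: 8.57
ee_pos: [534.5, 13.3, 263.6]
eef_rot: [-3.141, 0.0, 2.799]
force: [0.1, 1.2, -0.2]
width: 81.1
```

```bash
python3 - <<'E'
from h import *
did(5.7,14.3,0,0);cmp();s,d=snap('wrist','w7')
overlay('w7',[],'w7a',(100,60,410,290),2.58)
overlay('w7',nest(524.6,17,70.6,4),'w7o',(100,60,410,290),2.58)
E
```

```text
cmd [534.32  13.81 263.48 160.44] meas [534.49  13.34 263.6 ] yaw 160.39 F [ 0.1  1.2 -0.2] w 81.1 t 8.575 q [ 0.03  0.04 -0.14  1.39 -0.    0.37]
```

View pics/w7a.png

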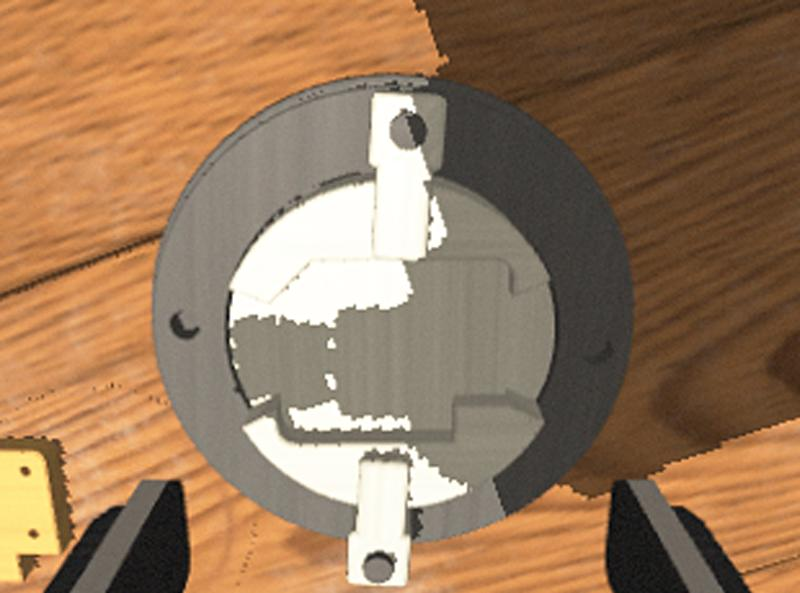

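View pics/w7o.png

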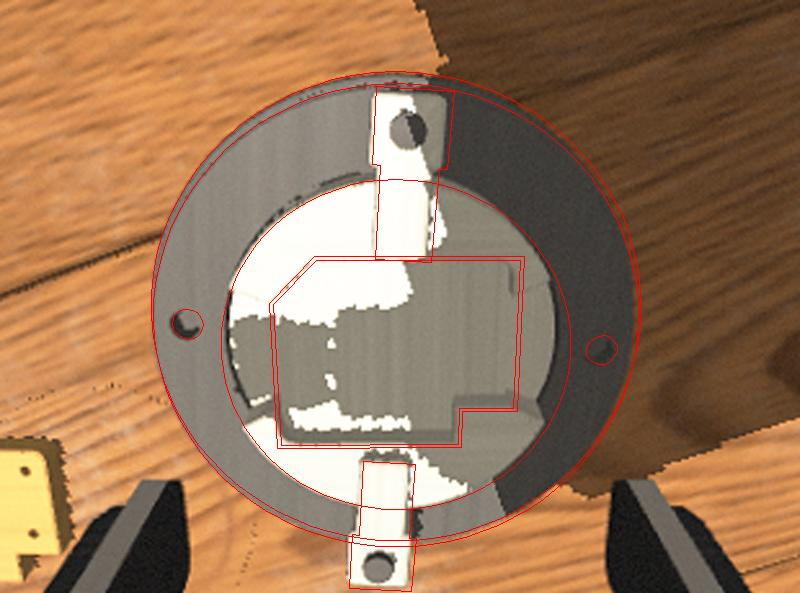

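```bash
python3 - <<'E'
from h import *
for tag,w in (('w4',24.),('w5',24.),('w6',40.5)):
    s,d=load(tag)
    T=np.eye(4);T[:3,:3]=Rm(s['eef_rot']);T[:3,3]=s['ee_pos']
    for z in (160,166,170,173):
        P=np.array([(x,y,z) for x in(11,-11) for y in (-w,w)],float)@T[:3,:3].T+T[:3,3]
        print(tag,z,proj(s,d,P).round(0).tolist())
    crop(tag,170,220,350,330,4.4,tag+'f')
go(540.2,-140.1,230,160.6);go(540.2,-140.1,172,160.6)
E
```

```text
w4 160 [[204.0, 246.0], [305.0, 246.0], [207.0, 285.0], [302.0, 285.0]]
w4 166 [[206.0, 240.0], [303.0, 240.0], [208.0, 278.0], [301.0, 278.0]]
w4 170 [[207.0, 237.0], [302.0, 237.0], [209.0, 274.0], [300.0, 274.0]]
w4 173 [[208.0, 234.0], [301.0, 234.0], [210.0, 271.0], [299.0, 271.0]]
w5 160 [[205.0, 246.0], [306.0, 246.0], [207.0, 285.0], [303.0, 285.0]]
w5 166 [[207.0, 240.0], [304.0, 240.0], [209.0, 278.0], [301.0, 278.0]]
w5 170 [[208.0, 236.0], [303.0, 236.0], [210.0, 273.0], [300.0, 273.0]]
w5 173 [[209.0, 233.0], [302.0, 233.0], [211.0, 270.0], [299.0, 270.0]]
w6 160 [[168.0, 246.0], [337.0, 246.0], [172.0, 285.0], [333.0, 285.0]]
w6 166 [[171.0, 240.0], [334.0, 240.0], [175.0, 278.0], [330.0, 278.0]]
w6 170 [[173.0, 236.0], [332.0, 236.0], [177.0, 273.0], [329.0, 273.0]]
w6 173 [[174.0, 234.0], [331.0, 234.0], [178.0, 270.0], [327.0, 270.0]]
shift cm [ -5.707 -14.306   3.348] turn -0.16 rows>= 2.5
shift cm [ -5.707 -14.306   9.148] turn -0.16 rows>= 2.9
```

View pics/w5f.png

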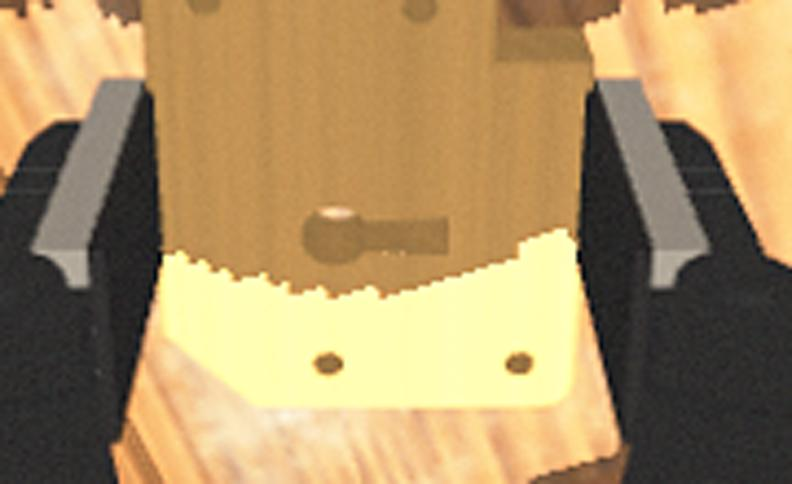

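Request:
apply_moves(motion=[0.95,-5.7,-14.3,0,0,0.95,-5.7,-14.3,2,0,0.95,-5.7,-14.3,5,0,0.95,-5.7,-14.3,7.5,0,0.95,-5.7,-14.3,9.45,0,0.95,-5.7,-14.3,9.45,0,0.95,-5.7,-14.3,9.45,0,0.5,-5.7,-14.3,9.45,0,0,-5.7,-14.3,9.45,0,0,-5.7,-14.3,9.45,0,0,-5.7,-14.3,9.45,0,0,-5.7,-14.3,9.45,0])

```text
time_s: 10.12
ee_pos: [540.8, -140.0, 170.8]
eef_rot: [3.141, 0.003, 2.8]
force: [-0.5, -0.4, 6.6]
width: 60.0
```

```bash
python3 - <<'E'
from h import *
did(-5.7,-14.3,9.45,0);cmp();s,d=snap('wrist','w8')
overlay('w8',[],'w8o',(100,130,420,370),2.5)
E
```

```text
cmd [ 540.15 -140.02  168.98  160.44] meas [ 540.78 -139.98  170.76] yaw 160.45 F [-0.5 -0.4  6.6] w 60.0 t 10.125 q [-0.25  0.14 -0.22  1.21 -0.    0.09]
```

View pics/w8o.png

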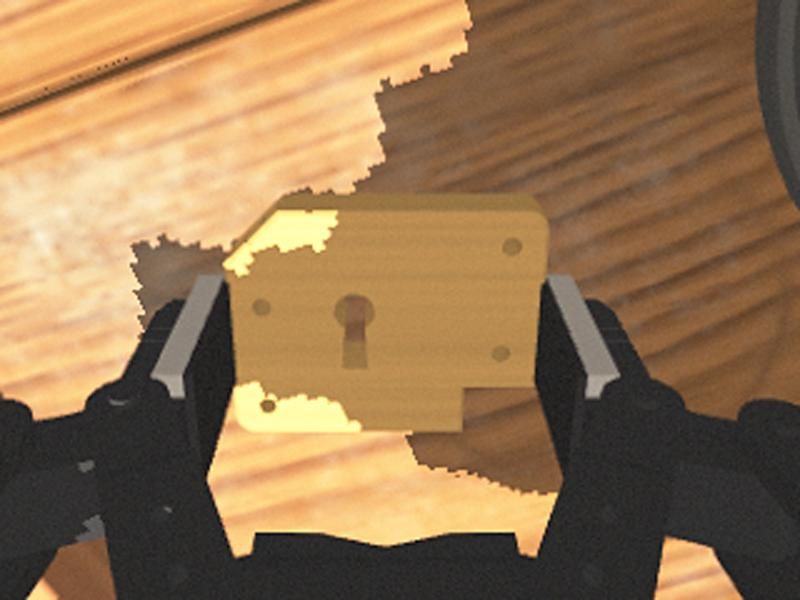

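```bash
python3 - <<'E'
from h import *
go(524.5,16.2,235,160.6)
E
```

```text
shift cm [ 6.705 14.196 -6.602] turn -0.16 rows>= 2.7
```

Request:
apply_moves(motion=[0,0,0,-2,0,0,0,0,-6.6,0,0,2,4,-6.6,0,0,4,8.5,-6.6,0,0,6,12.5,-6.6,-0.2,0,6.7,14.2,-6.6,-0.2,0,6.7,14.2,-6.6,-0.2,0,6.7,14.2,-6.6,-0.2,0,6.7,14.2,-6.6,-0.2])

```text
time_s: 11.3
ee_pos: [524.8, 15.2, 235.0]
eef_rot: [-3.141, 0.0, 2.802]
force: [0.6, 0.2, -2.2]
width: 60.1
```

```bash
python3 - <<'E'
from h import *
did(6.7,14.2,-6.6,-.2);cmp();s,d=snap('wrist','w9')
overlay('w9',[],'w9o',(100,100,420,340),2.5)
L=nest(524.1,16.4,70.6,4)
overlay('w9',[L[1],L[5],L[6]]+L[-2:]+[place(COV,s['ee_pos'][0],s['ee_pos'][1],70.6,s['ee_pos'][2]-161)],'w9n',(100,100,420,340),2.5)
E
```

```text
cmd [524.56  16.22 234.98 160.64] meas [524.82  15.17 234.96] yaw 160.55 F [ 0.6  0.2 -2.2] w 60.1 t 11.3 q [ 0.03  0.03 -0.21  1.33 -0.    0.37]
```

View pics/w9o.png

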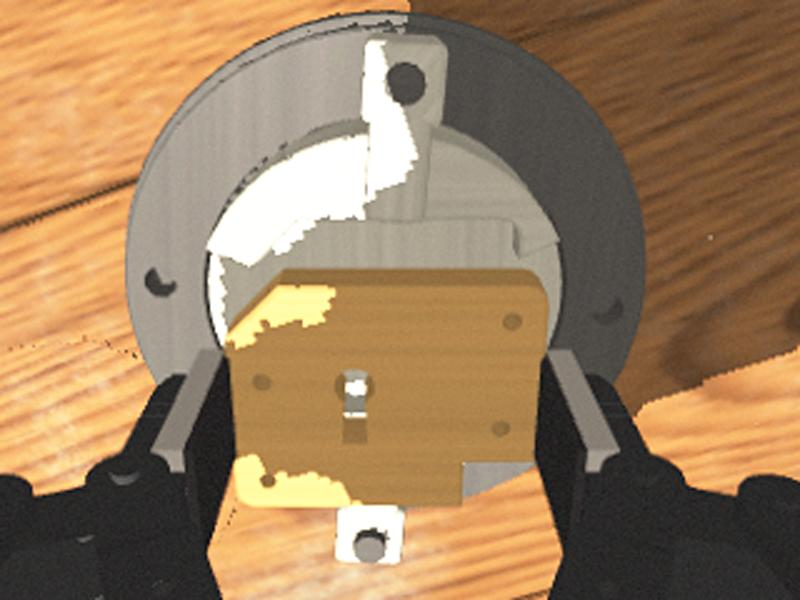

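View pics/w9n.png

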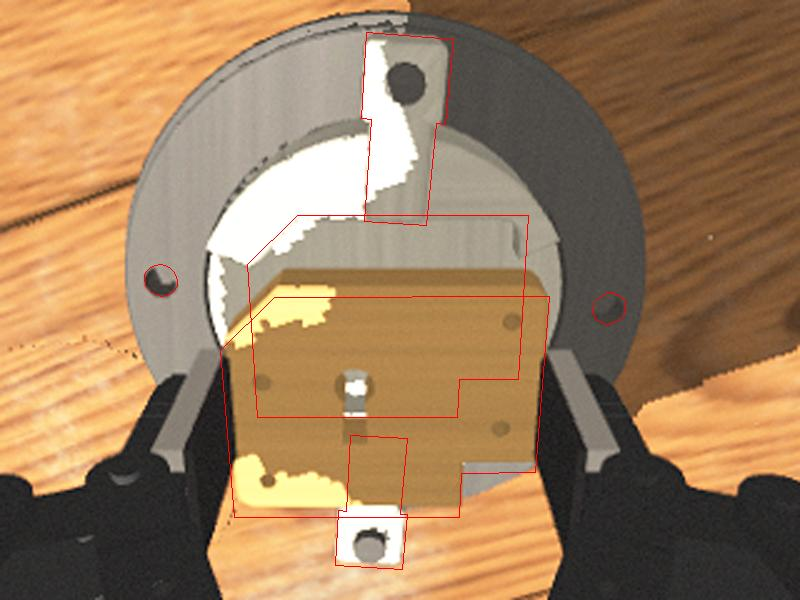

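```bash
cat > fith.py <<'E'
from h import *
from scipy.optimize import least_squares
def fith(tag,pts,mod,org,k,mir=1):
    s,d=load(tag);T=np.eye(4);T[:3,:3]=Rm(s['eef_rot']);T[:3,3]=s['ee_pos']
    px=np.array(pts,float)/k+org-.5+.5/k;mod=np.array(mod,float)
    def f(v):
        # tool frame: cover +x -> tool +y dir (yaw = tool-90), cover +y -> tool +x
        a=v[3];q=np.c_[mod[:,1]*np.cos(a)-mod[:,0]*np.sin(a)+v[0],mod[:,1]*np.sin(a)+mod[:,0]*np.cos(a)+v[1],np.full(len(mod),v[2])]
        return (proj(s,d,q@T[:3,:3].T+T[:3,3])-px).ravel()
    r=least_squares(f,[0,0,161,0]);print(tag,'tool x,y,z(top), rot deg',r.x[:3].round(2),np.degrees(r.x[3]).round(2),'res',r.fun.round(1));return r.x
M=[(16,-14),(16,-25),(31,-14),(-31,14),(-20,25)]
if __name__=='__main__':
    fith('w9',[(463,463),(463,504),(536,462),(228,347),(283,284)],M,(100,100),2.5)
    fith('w8',[(463,388),(463,431),(536,387),(227,270),(278,210)],M,(100,130),2.5)
E
python3 fith.py
python3 -c "
from h import *
crop('w9',180,190,330,310,5,'w9f')"
```

```text
w9 tool x,y,z(top), rot deg [-1.0000e-02  9.9000e-01  1.6461e+02] -0.18 res [ 0.5 -0.4 -0.2  0.6  0.1 -0.2  0.1 -2.2 -0.5  2.2]
w8 tool x,y,z(top), rot deg [  0.63   0.72 163.5 ] -0.39 res [ 0.4 -0.2 -0.3  0.1  0.2 -0.2 -0.7 -1.4  0.4  1.6]
```

View pics/w9f.png

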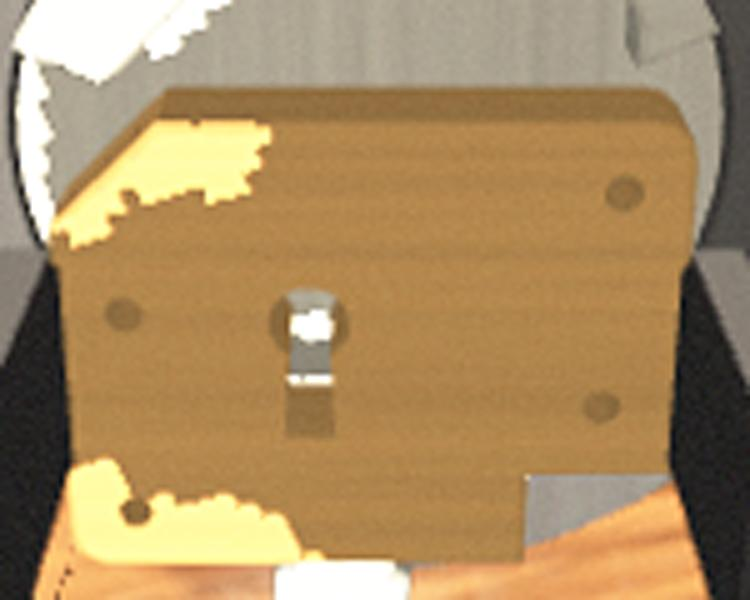

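Request:
apply_moves(motion=[0,0.02,-0.04,1.3,0,0,0.02,-0.04,2.3,0,0,0.02,-0.04,2.6,0,0,0.02,-0.04,2.6,0,0,0.02,-0.04,2.6,0])

```text
time_s: 11.98
ee_pos: [524.4, 15.9, 209.2]
eef_rot: [3.141, 0.0, 2.804]
force: [-0.6, -1.6, -2.1]
width: 59.9
```

```bash
python3 - <<'E'
from h import *
did(.02,-.04,2.6,0);cmp();s,d=snap('wrist','w10')
cmp()
overlay('w10',[],'w10o',(100,120,420,360),2.5)
E
```

```text
cmd [524.24  15.91 208.98 160.64] meas [524.42  15.88 209.22] yaw 160.63 F [-0.6 -1.6 -2.1] w 59.9 t 11.975 q [ 0.03  0.04 -0.25  1.28  0.    0.37]
cmd [524.24  15.91 208.98 160.64] meas [524.44  15.89 209.3 ] yaw 160.63 F [-0.2  0.1 -1.4] w 60.0 t 12.025 q [ 0.03  0.04 -0.25  1.28  0.    0.37]
```

View pics/w10o.png

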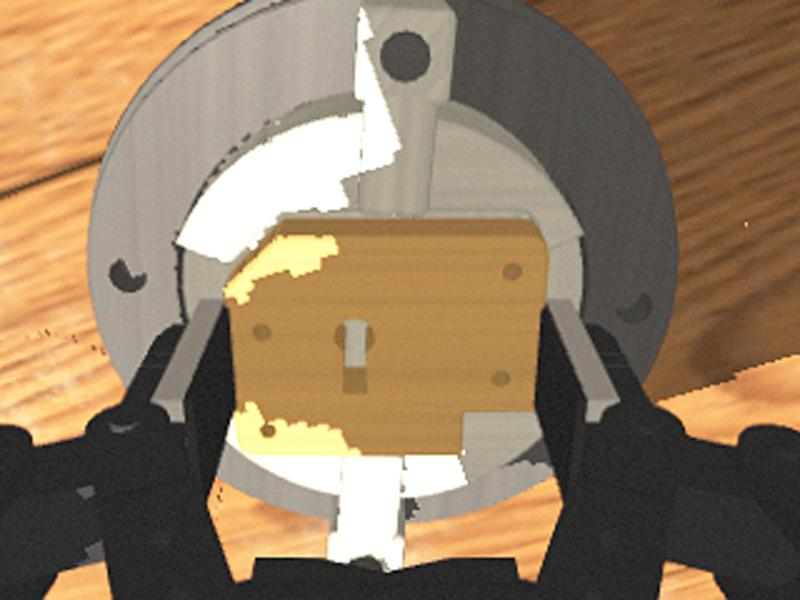

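Request:
apply_moves(motion=[0,0.01,-0.03,0.4,0,0,0.01,-0.03,0.7,0,0,0.01,-0.03,0.9,0,0,0.01,-0.03,0.9,0])

```text
time_s: 12.52
ee_pos: [524.6, 15.5, 200.1]
eef_rot: [3.141, 0.002, 2.803]
force: [5.5, -1.5, -1.3]
width: 59.8
```

Request:
apply_moves(motion=[0,-0.08,0,0,0,0,-0.08,0,0.2,0,0,-0.08,0,0.2,0])

```text
time_s: 12.9
ee_pos: [524.9, 15.3, 197.8]
eef_rot: [-3.141, -0.0, 2.803]
force: [3.4, -0.9, -1.8]
width: 60.1
```

Request:
apply_moves(motion=[0,-0.05,0,0.1,0,0,-0.05,0,0.2,0,0,-0.05,0,0.3,0,0,-0.05,0,0.3,0])

```text
time_s: 13.4
ee_pos: [525.2, 15.2, 194.9]
eef_rot: [-3.142, -0.0, 2.804]
force: [-0.1, 0.2, -1.8]
width: 59.7
```

```bash
python3 - <<'E'
from h import *
did(.01,-.03,.9,0);did(-.08,0,.2,0);did(-.05,0,.3,0);cmp();s,d=snap('wrist','w11')
overlay('w11',[],'w11o',(100,120,420,360),2.5)
E
```

```text
cmd [525.27  15.23 194.98 160.64] meas [525.24  15.18 194.85] yaw 160.63 F [-0.1  0.2 -1.8] w 59.7 t 13.4 q [ 0.03  0.05 -0.27  1.25  0.    0.37]
```

View pics/w11o.png

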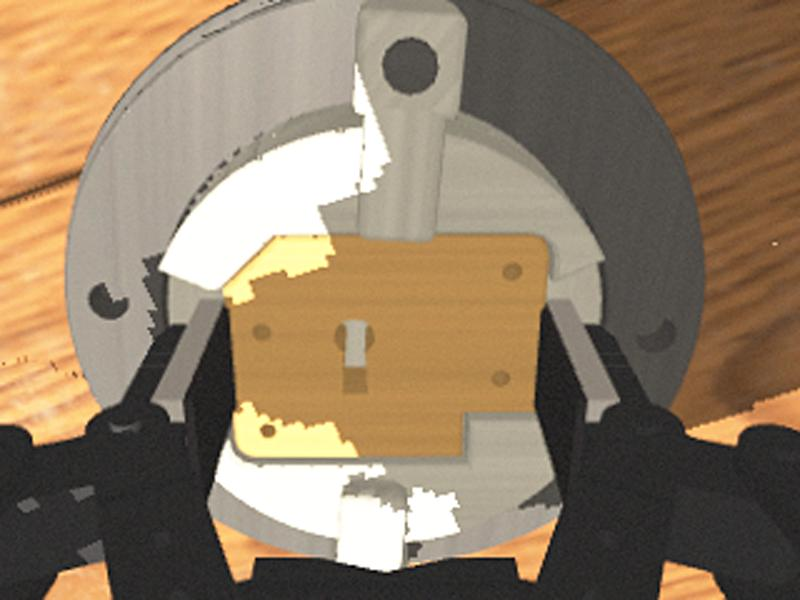

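Request:
apply_moves(motion=[0,0,0,0.1,0,0,0,0,0.15,0,0,0,0,0.15,0])

```text
time_s: 13.82
ee_pos: [525.2, 15.2, 194.8]
eef_rot: [3.141, 0.0, 2.803]
force: [-5.2, 0.5, 11.2]
width: 59.9
```

Request:
apply_moves(motion=[0,0,0,0.05,0,0.85,0,0,0.05,0,0.85,0,0,0.05,0,0.85,0,0,0.05,0,0.85,0,0,-2,0,0.95,0,0,-6,0,0.95,2,0,-8,0,0.95,2,0,-8,0,0.95,2,0,-8,0])

```text
time_s: 14.95
ee_pos: [506.7, 21.7, 272.6]
eef_rot: [-3.141, -0.0, 2.804]
force: [0.2, -0.6, -0.2]
width: 81.0
```

```bash
python3 - <<'E'
from h import *
did(0,0,.15,0);did(2,0,-8,0);cmp();s,d=snap('wrist','w12')
overlay('w12',[],'w12o',(100,100,420,340),2.5)
s,d=snap('scene','s12');crop('s12',215,180,315,260,8,'s12o')
E
```

```text
cmd [506.4   21.86 273.48 160.64] meas [506.66  21.74 272.65] yaw 160.64 F [ 0.2 -0.6 -0.2] w 81.0 t 14.95 q [ 0.04 -0.02 -0.19  1.4  -0.    0.38]
```

View pics/w12o.png

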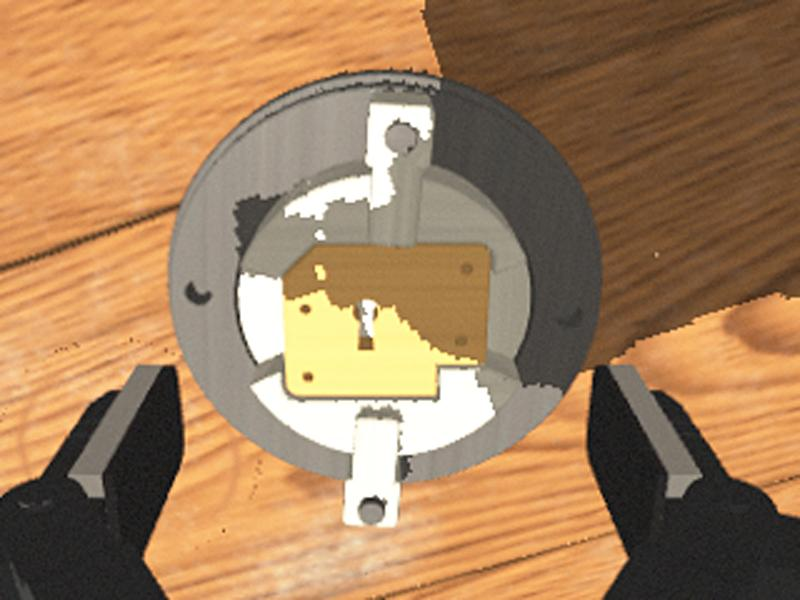

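View pics/s12o.png

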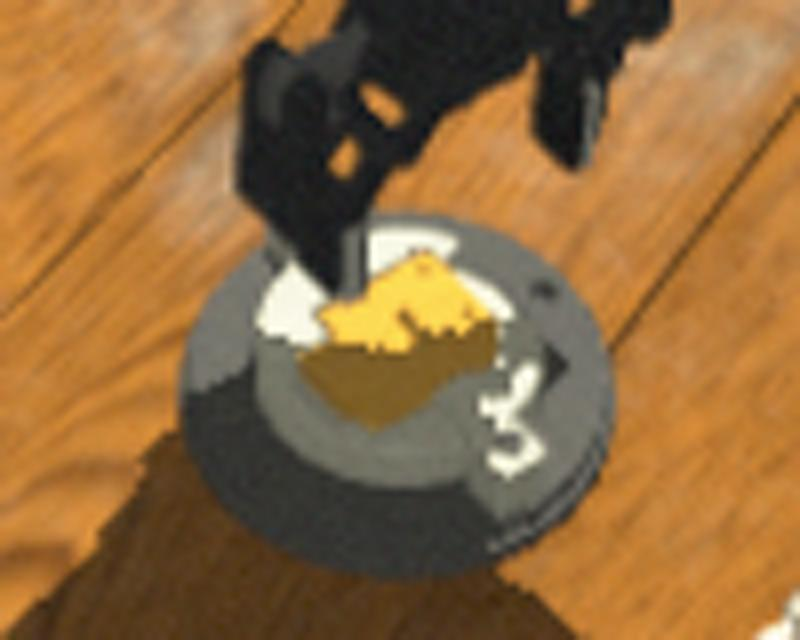

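```bash
python3 - <<'E'
from h import *
go(526,238,340,-108.4)
E
```

```text
shift cm [ 5.316 21.042 -6.652] turn -90.96 rows>= 3.6
```

Request:
apply_moves(motion=[1,1,4,-6,-10,1,2,8,-6.6,-20,1,3,12,-6.6,-30,1,4,16,-6.6,-40,1,5.3,21,-6.6,-50,1,5.3,21,-6.6,-60,1,5.3,21,-6.6,-70,1,5.3,21,-6.6,-80,1,5.3,21,-6.6,-91,1,5.3,21,-6.6,-91,1,5.3,21,-6.6,-91])

```text
time_s: 16.42
ee_pos: [526.3, 237.5, 338.9]
eef_rot: [3.141, -0.001, -1.896]
force: [0.5, -0.2, -0.8]
width: 85.4
```

```bash
python3 - <<'E'
from h import *
did(5.3,21,-6.6,-91);cmp();s,d=snap('wrist','w13')
overlay('w13',[],'w13o',(100,40,420,280),2.5)
E
```

```text
cmd [526.01 237.55 339.48 251.64] meas [526.34 237.46 338.87] yaw -108.61 F [ 0.5 -0.2 -0.8] w 85.4 t 16.425 q [ 0.42  0.14  0.1   1.54 -0.   -0.82]
```

View pics/w13.png

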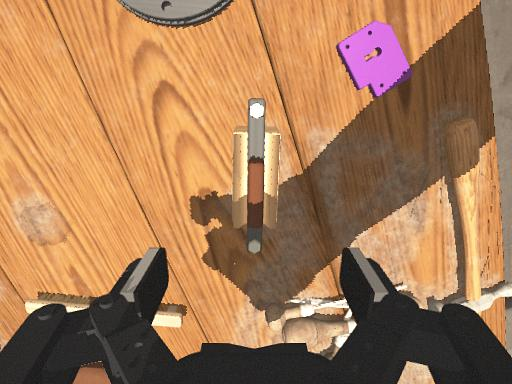

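View pics/w13o.png

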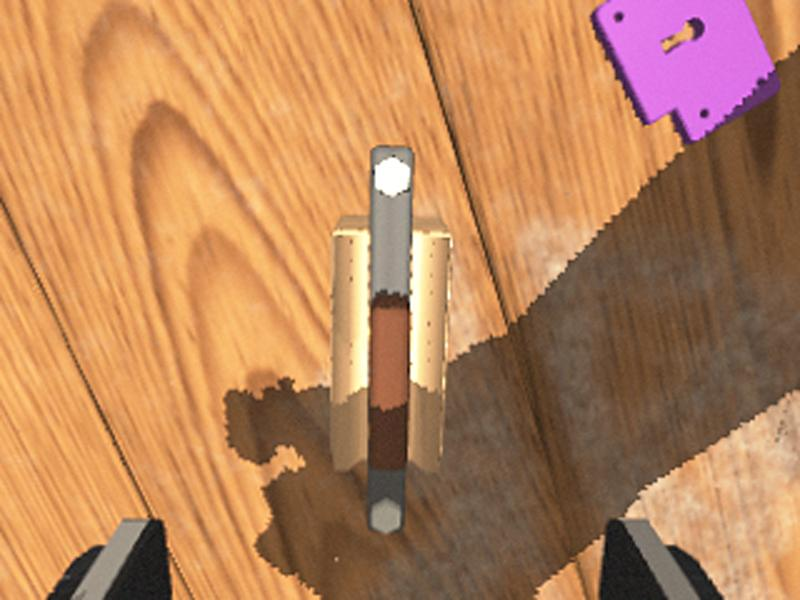

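```bash
cat > fits.py <<'E'
from h import *
def fits(tag,bar,heads,grip,org,k,z0):
    s,d=load(tag);U=lambda P:np.array(P,float)/k+org-.5+.5/k
    for n,P,z in (('bar',bar,z0+60),('heads',heads,z0+62),('grip',grip,z0+98)):
        Q=unproj(s,d,U(P),z)[:,:2];D=Q[0]-Q[1]
        print(tag,n,'mid',Q.mean(0).round(2),'len',np.hypot(*D).round(1),'ang',np.degrees(np.arctan2(D[1],D[0])).round(2))
if __name__=='__main__':
    fits('w13',[(392,147),(386,532)],[(392,176),(386,516)],[(390.5,298),(388,470)],(100,40),2.5,0)
E
python3 fits.py
```

```text
w13 bar mid [522.17 232.73] len 136.5 ang -109.37
w13 heads mid [522.33 233.2 ] len 120.0 ang -109.48
w13 grip mid [521.74 231.09] len 53.2 ang -109.29
```

```bash
python3 - <<'E'
from h import *
go(522.9,232.6,300,-109.4);go(522.9,232.6,243,-109.4)
E
```

```text
shift cm [0.568 0.139 3.948] turn 1.04 rows>= 0.6
shift cm [0.568 0.139 9.648] turn 1.04 rows>= 1.5
```

Request:
apply_moves(motion=[0.5,0.57,0.14,4,1,0.5,0.57,0.14,6,1,0.5,0.57,0.14,8,1,0.5,0.57,0.14,9.6,1,0.5,0.57,0.14,9.6,1,0.5,0.57,0.14,9.6,1,0,0.57,0.14,9.6,1,0,0.57,0.14,9.6,1,0,0.57,0.14,9.6,1,0,0.57,0.14,9.6,1])

```text
time_s: 17.73
ee_pos: [523.2, 232.6, 244.4]
eef_rot: [-3.141, 0.001, -1.909]
force: [-1.3, 0.4, 5.7]
width: 11.0
```

```bash
python3 - <<'E'
from h import *
did(.57,.14,9.6,1);cmp();s,d=snap('wrist','w14')
E
```

```text
cmd [522.89 232.58 243.48 250.64] meas [523.18 232.62 244.35] yaw -109.37 F [-1.3  0.4  5.7] w 11.0 t 17.725 q [ 0.42  0.14 -0.08  1.35  0.   -0.81]
```

View pics/w14.png

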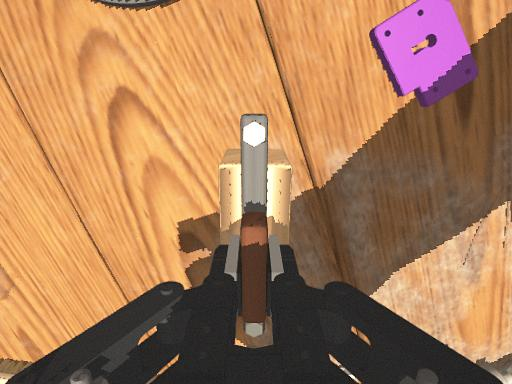

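```bash
cat >> h.py <<'E'
def totool(s,P): return (np.atleast_2d(P)-s['ee_pos'])@Rm(s['eef_rot'])
E
python3 - <<'E'
from h import *
s,d=load('w14');crop('w14',210,90,300,260,5,'w14f')
for p,z in [((254.3,132.5),62),((254.5,114),60)]: print(totool(s,unproj(s,d,p,z)).round(2))
E
```

```text
[[ 60.32   1.19 182.29]]
[[ 69.11   1.28 184.28]]
```

View pics/w14f.png

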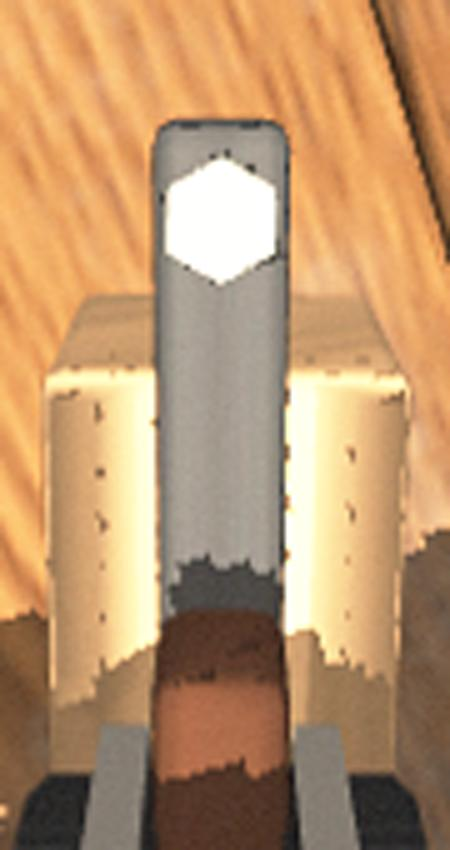

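```bash
python3 - <<'E'
from h import *
s,d=load('w12');k=2.5
crop('w12',160,190,350,250,4,'w12h')
s7,d7=load('w7')
for s,d,pts,org,k in ((s7,d7,[(185.5,324),(598.5,350)],(100,60),2.58),(s,d,[(199,291.5),(569.5,317)],(100,100),2.5)):
    Q=unproj(s,d,np.array(pts)/k+org-.3,18)[:,:2];D=Q[1]-Q[0]
    b=Rm(s['eef_rot'])[:2,1]*1.05
    print(Q,'mid',Q.mean(0),'corr',Q.mean(0)-b,'len',np.hypot(*D),'ang',np.degrees(np.arctan2(D[1],D[0])))
E
```

```text
[[500.60159144 -38.62669657]
 [548.15637609  71.22828485]] mid [524.37898377  16.30079414] corr [524.02666468  15.31166764] len 119.70620069849524 ang 66.59284464809411
[[500.51376323 -38.56717374]
 [548.55945679  71.041274  ]] mid [524.53661001  16.23705013] corr [524.18847661  15.2464427 ] len 119.6762319127384 ang 66.3302705857496
```

View pics/w12h.png

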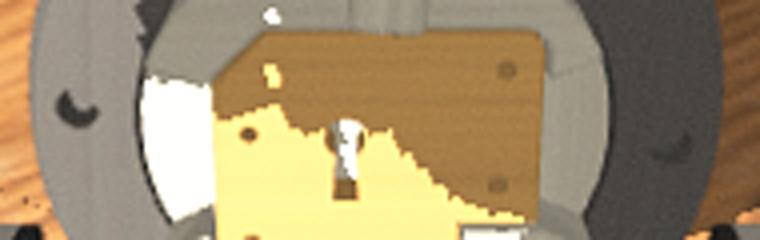

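```bash
python3 - <<'E'
from h import *
go(524.2,15.5,310,246.5)
E
```

```text
shift cm [20.437 -7.32  -6.652] turn 4.14 rows>= 3.6
```

Request:
apply_moves(motion=[0,0,0,-2,0,0,0,0,-5,0,0,0,0,-6.65,0,0,3,-1,-6.65,0,0,8,-3,-6.65,2,0,13,-5,-6.65,4,0,18,-6.5,-6.65,4.1,0,20.4,-7.3,-6.65,4.1,0,20.4,-7.3,-6.65,4.1,0,20.4,-7.3,-6.65,4.1])

```text
time_s: 19.02
ee_pos: [524.2, 16.2, 309.6]
eef_rot: [3.141, 0.0, -1.981]
force: [0.2, 0.4, -2.0]
width: 10.6
```

```bash
python3 - <<'E'
from h import *
did(20.4,-7.3,-6.65,4.1);cmp();s,d=snap('wrist','w15')
E
```

```text
cmd [524.13  15.92 309.98 246.54] meas [524.25  16.21 309.65] yaw -113.48 F [ 0.2  0.4 -2. ] w 10.6 t 19.025 q [ 0.03  0.01 -0.09  1.47  0.   -1.13]
```

View pics/w15.png

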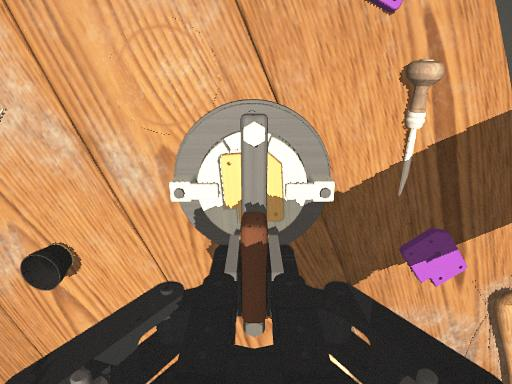

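Request:
apply_moves(motion=[0,0,0,2.5,0,0,0,0,5,0,0,0,0,5.7,0,0,0,0,5.7,0,0,0,0,5.7,0])

```text
time_s: 19.7
ee_pos: [524.6, 16.2, 254.1]
eef_rot: [-3.14, 0.001, -1.98]
force: [-0.1, -0.2, -2.3]
width: 11.1
```

```bash
python3 - <<'E'
from h import *
did(0,0,5.7,0);cmp();s,d=snap('wrist','w16');crop('w16',170,50,340,190,4.5,'w16o')
s,d=snap('scene','s16');crop('s16',190,140,330,270,5,'s16o')
s,d=load('w15');crop('w15',200,80,310,160,7,'w15o')
E
```

```text
cmd [524.13  15.92 252.98 246.54] meas [524.56  16.15 254.1 ] yaw -113.44 F [-0.1 -0.2 -2.3] w 11.1 t 19.7 q [ 0.03  0.02 -0.18  1.36  0.   -1.13]
```

View pics/w16o.png

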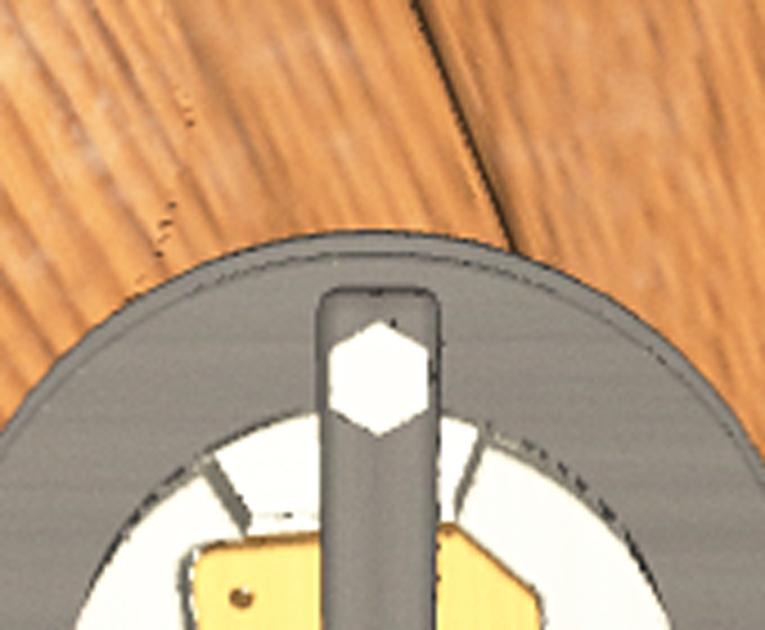

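View pics/s16o.png

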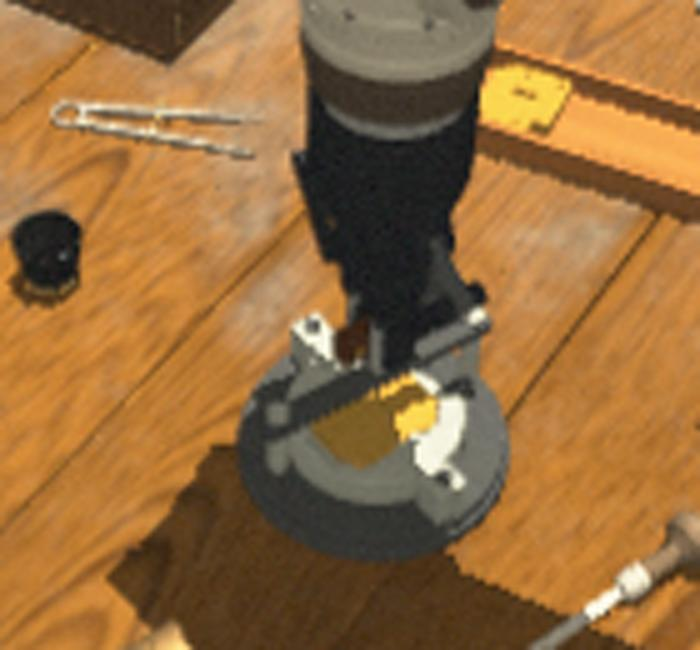

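View pics/w15o.png

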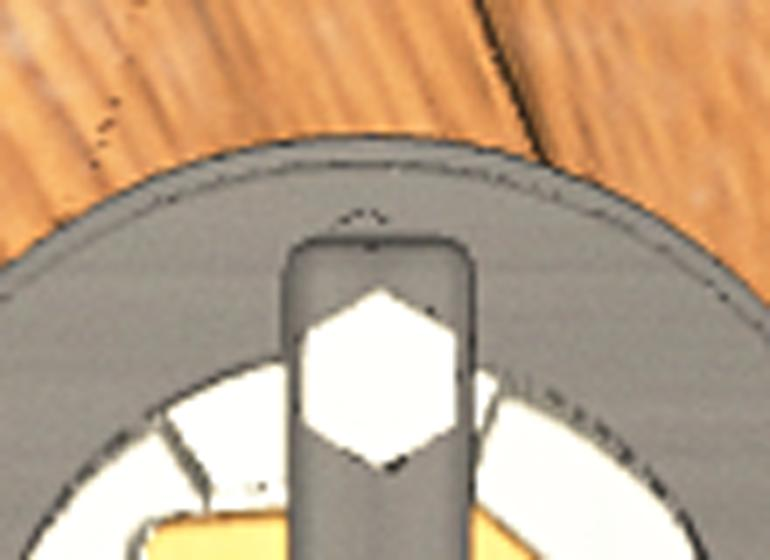

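```bash
python3 - <<'E'
from h import *
s,d=load('w15')
P=unproj(s,d,(251.3,110.0),18);print('hole far edge tool',totool(s,P).round(2),'-> center x',(totool(s,P)[0,0]-4.5).round(2))
H=unproj(s,d,(254.1,134),309.65-182);print('head',totool(s,H).round(2))
E
```

```text
hole far edge tool [[ 64.37  -0.96 291.64]] -> center x 59.87
head [[ 59.69   1.12 181.99]]
```

```bash
python3 - <<'E'
from h import *
crop('w15',160,90,350,250,4.2,'w15k')
crop('w13',110,0,260,40,5,'w13k')
E
```

```text
(no output)
```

View pics/w15k.png

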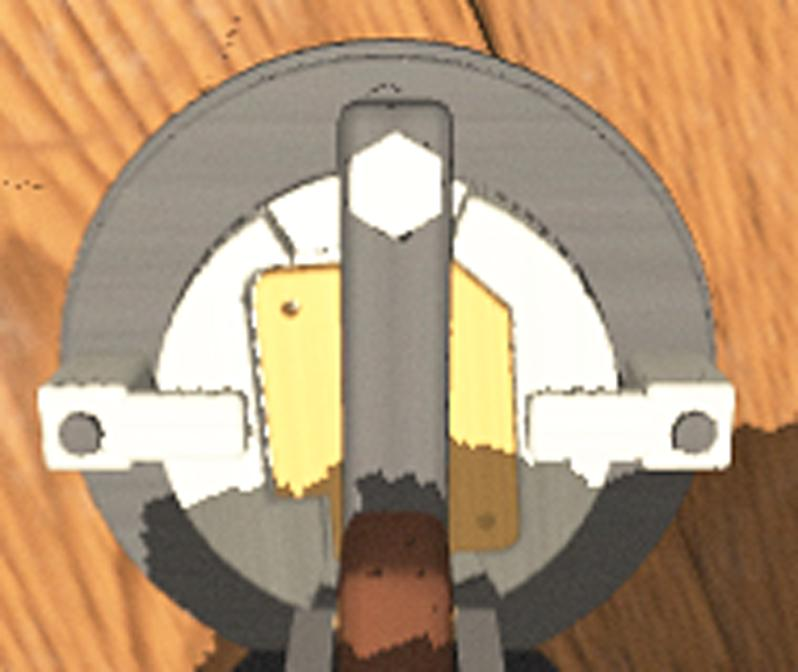

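```bash
python3 - <<'E'
from h import *
from scipy.optimize import least_squares
s,d=load('w15');k=4.2
px=np.array([(80.5,432),(694,431.5)])/k+[160,90]-.4
Q=totool(s,unproj(s,d,px,45));print(Q.round(2),'mid',Q.mean(0).round(2))
s2,d2=load('w15');print(unproj(s,d,px,45).mean(0))
# compile center observations
obs=[('w2',(525.0,16.9)),('w7',(524.4,16.3)),('w12',(524.5,16.2)),('w15',tuple(unproj(s,d,px,45).mean(0)[:2]))]
A=[];b=[]
for t,o in obs:
    s,_=load(t);R=Rm(s['eef_rot'])[:2,:2]
    A.append(np.c_[np.eye(2),R]);b.append(o)
x,res,rk,sv=np.linalg.lstsq(np.vstack(A),np.ravel(b),rcond=None);print('nest',x[:2].round(2),'bias tool xy',x[2:].round(2),(np.vstack(A)@x-np.ravel(b)).round(2))
E
```

```text
[[  1.   -59.99 264.61]
 [  1.05  58.96 264.68]] mid [  1.02  -0.51 264.64]
[524.1738435   15.13441765  45.        ]
nest [524.96  15.81] bias tool xy [0.82 0.29] [ 0.12 -0.24 -0.11  0.05 -0.21  0.15  0.2   0.04]
```

Request:
apply_moves(motion=[0,0.01,-0.07,0.2,0,0,0.01,-0.07,0.5,0,0,0.01,-0.07,0.7,0,0,0.01,-0.07,0.8,0,0,0.01,-0.07,0.8,0])

```text
time_s: 20.42
ee_pos: [524.8, 15.5, 244.9]
eef_rot: [3.141, -0.0, -1.98]
force: [-0.0, -0.0, -3.0]
width: 10.7
```

Request:
apply_moves(motion=[0,0,0,0.2,0,0,0,0,0.3,0,0,0,0,0.4,0,0,0,0,0.4,0])

```text
time_s: 20.92
ee_pos: [524.8, 15.5, 240.9]
eef_rot: [3.141, -0.0, -1.98]
force: [0.7, -0.7, -1.8]
width: 10.4
```

```bash
python3 - <<'E'
from h import *
did(.01,-.07,.8,0);did(0,0,.4,0);cmp();s,d=snap('wrist','w17');crop('w17',160,50,350,250,3,'w17o')
s,d=snap('scene','s17');crop('s17',190,140,330,270,5,'s17o')
from cell import bot; print(bot.sense()['ft_torque'])
E
```

```text
cmd [524.74  15.55 240.98 246.54] meas [524.81  15.48 240.87] yaw -113.47 F [ 0.7 -0.7 -1.8] w 10.4 t 20.925 q [ 0.03  0.03 -0.2   1.34  0.   -1.13]
[ 0.00116727 -0.03865604  0.0078782 ]
```

View pics/w17o.png

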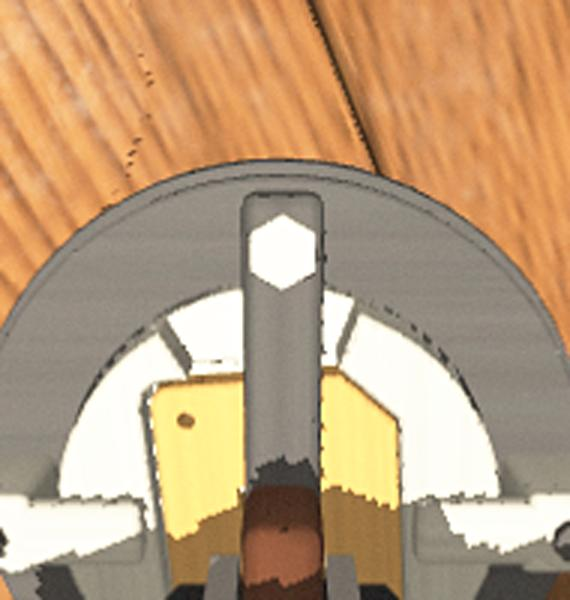

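View pics/s17o.png

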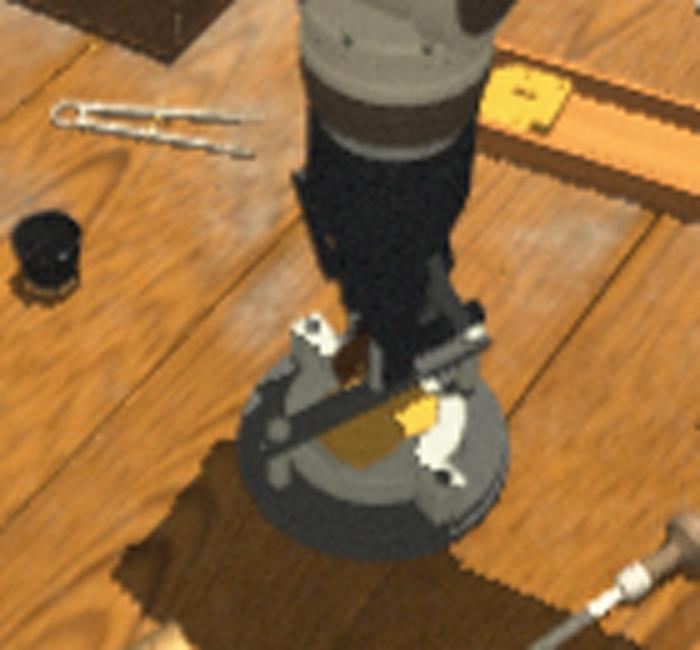

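Request:
apply_moves(motion=[0,0,0,0.05,5,0,0,0,0.05,10,0,0,0,0.05,15,0,0,0,0.05,20,0,0,0,0.05,25,0,0,0,0.05,30,0,0,0,0.05,35,0,0,0,0.05,40,0,0,0,0.05,40,0,0,0,0.05,40])

```text
time_s: 22.28
ee_pos: [524.9, 15.4, 240.5]
eef_rot: [-3.141, 0.0, -2.677]
force: [0.9, -1.0, -1.3]
width: 11.2
```

```bash
python3 - <<'E'
from h import *
did(0,0,.05,40);cmp();s,d=snap('wrist','w18');crop('w18',130,50,380,260,3,'w18o')
from cell import bot; print(bot.sense()['ft_torque'])
E
```

```text
cmd [524.74  15.55 240.48 206.54] meas [524.87  15.43 240.52] yaw -153.37 F [ 0.9 -1.  -1.3] w 11.2 t 22.275 q [ 0.03  0.03 -0.2   1.34 -0.   -0.44]
[-0.2856792  -0.23175864  0.08679205]
```

View pics/w18o.png

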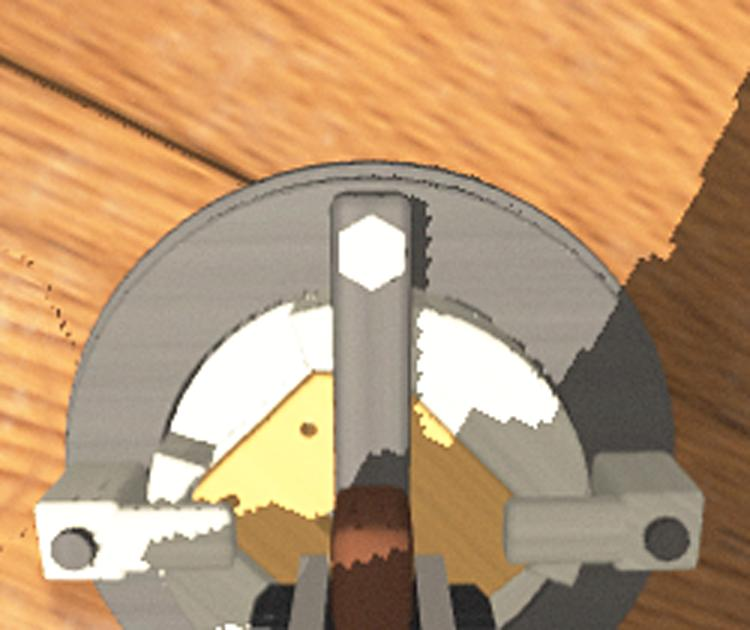

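Request:
apply_moves(motion=[0,0,0,0,1,0,0,0,0,2,0,0,0,0,3,0,0,0,0,3,0,0,0,0,3])

```text
time_s: 22.95
ee_pos: [524.9, 15.4, 240.5]
eef_rot: [-3.141, 0.0, -2.731]
force: [2.8, -3.7, -1.6]
width: 10.9
```

```bash
python3 - <<'E'
from h import *
did(0,0,0,3);cmp()
from cell import bot; print(bot.sense()['ft_torque'])
E
```

```text
cmd [524.74  15.55 240.48 203.54] meas [524.91  15.37 240.52] yaw -156.46 F [ 2.8 -3.7 -1.6] w 10.9 t 22.95 q [ 0.03  0.03 -0.2   1.34 -0.   -0.38]
[-1.13895481 -0.53046239  0.45506826]
```

Request:
apply_moves(motion=[0,0,0,0,1,0,0,0,0,2,0,0,0,0,2,0,0,0,0,2])

```text
time_s: 23.45
ee_pos: [524.9, 15.4, 240.6]
eef_rot: [-3.141, 0.0, -2.766]
force: [2.7, -4.1, -0.7]
width: 11.2
```

```bash
python3 - <<'E'
from h import *
did(0,0,0,2);cmp();s,d=snap('wrist','w19');crop('w19',130,50,380,260,3,'w19o')
from cell import bot; print(bot.sense()['ft_torque'])
px=None
E
```

```text
cmd [524.74  15.55 240.48 201.54] meas [524.89  15.45 240.58] yaw -158.47 F [ 2.7 -4.1 -0.7] w 11.2 t 23.45 q [ 0.03  0.03 -0.2   1.34 -0.   -0.35]
[-1.2595014  -0.54403893  1.07578523]
```

View pics/w19o.png

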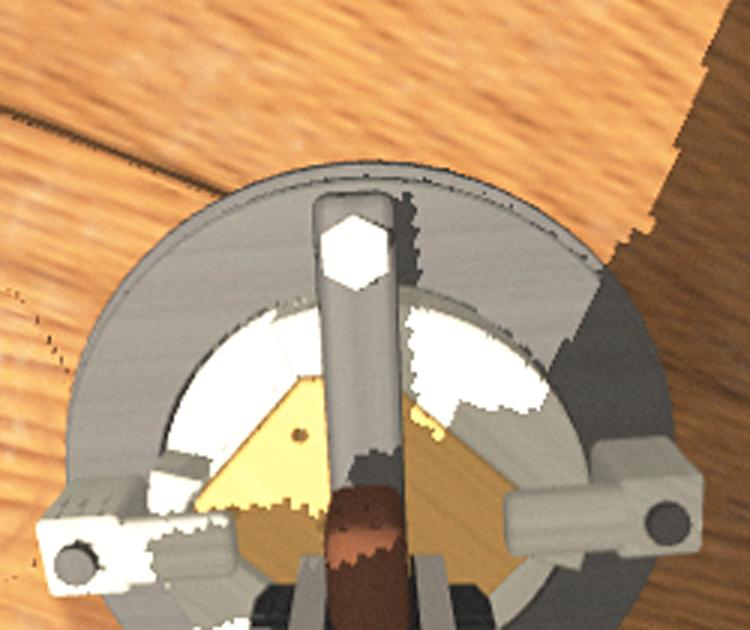

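Request:
apply_moves(motion=[0,0,0,0,-1,0,0,0,0,-2,0,0,0,0,-2,0,0,0,0,-2])

```text
time_s: 24.0
ee_pos: [524.9, 15.4, 240.6]
eef_rot: [-3.141, 0.0, -2.732]
force: [1.7, -4.6, -1.5]
width: 10.8
```

```bash
python3 - <<'E'
from h import *
did(0,0,0,-2);cmp();
from cell import bot; print(bot.sense()['ft_torque'])
E
```

```text
cmd [524.74  15.55 240.48 203.54] meas [524.9   15.42 240.56] yaw -156.52 F [ 1.7 -4.6 -1.5] w 10.8 t 24.0 q [ 0.03  0.03 -0.2   1.34 -0.   -0.38]
[-1.17624206 -0.63417709  0.52197289]
```

Request:
apply_moves(motion=[0,0,0,0,-1,0,0,0,0,-1.7,0,0,0,0,-1.7,0,0,0,-0.3,-1.7,0,0,0,-0.6,-1.7])

```text
time_s: 24.62
ee_pos: [524.7, 15.6, 246.5]
eef_rot: [3.141, -0.0, -2.701]
force: [0.8, 0.0, -1.9]
width: 11.5
```

```bash
python3 - <<'E'
from h import *
did(0,0,-.6,-1.7);cmp();
from cell import bot; print(bot.sense()['ft_torque'])
E
```

```text
cmd [524.74  15.55 246.48 205.24] meas [524.68  15.61 246.54] yaw -154.78 F [ 0.8  0.  -1.9] w 11.5 t 24.625 q [ 0.03  0.03 -0.19  1.35  0.   -0.41]
[-0.04889978  0.03572016 -0.03362555]
```

Free. Lift out and inspect from above before going back to the rest.

Request:
apply_moves(motion=[0,0,0,-1,0,0,0,0,-3,0,0,0,0,-6,0,0,0,0,-7,0,0,0,0,-7,0,0,0,0,-7,0])

```text
time_s: 25.38
ee_pos: [524.7, 15.5, 315.3]
eef_rot: [3.141, -0.001, -2.701]
force: [1.6, 0.5, -2.6]
width: 10.7
```

```bash
python3 - <<'E'
from h import *
did(0,0,-7,0);cmp();s,d=snap('wrist','w20');crop('w20',150,80,370,260,3.5,'w20o')
go(522.9,232.6,316,250.64)
E
```

```text
cmd [524.74  15.55 316.48 205.24] meas [524.66  15.49 315.34] yaw -154.77 F [ 1.6  0.5 -2.6] w 10.7 t 25.375 q [ 0.03  0.01 -0.07  1.49  0.   -0.41]
shift cm [-9.089 19.711  0.048] turn -45.4 rows>= 3.5
```

View pics/w20o.png

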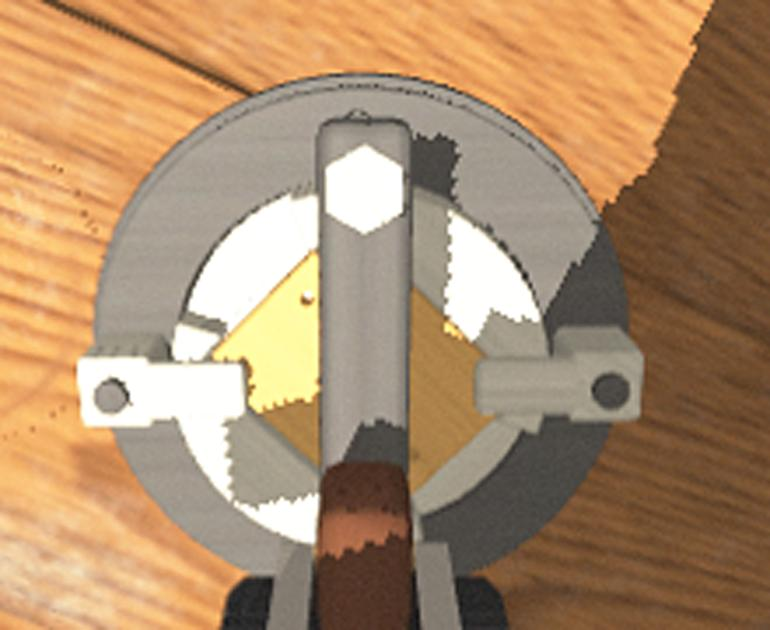

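Request:
apply_moves(motion=[0,-1.5,3,0,-9,0,-3.5,7.5,0,-18,0,-5.5,12,0,-27,0,-7.5,16.5,0,-36,0,-9.1,19.7,0,-45.4,0,-9.1,19.7,0,-45.4,0,-9.1,19.7,0,-45.4,0,-9.1,19.7,0,-45.4])

```text
time_s: 26.42
ee_pos: [523.3, 231.5, 316.3]
eef_rot: [3.141, -0.0, -1.911]
force: [-0.3, 0.6, -2.5]
width: 10.8
```

```bash
python3 - <<'E'
from h import *
did(-9.1,19.7,0,-45.4);cmp();s,d=snap('wrist','w21');crop('w21',150,60,350,260,3,'w21o')
E
```

```text
cmd [523.05 232.54 316.48 250.64] meas [523.28 231.52 316.27] yaw -109.5 F [-0.3  0.6 -2.5] w 10.8 t 26.425 q [ 0.42  0.12  0.05  1.49 -0.   -0.81]
```

View pics/w21o.png

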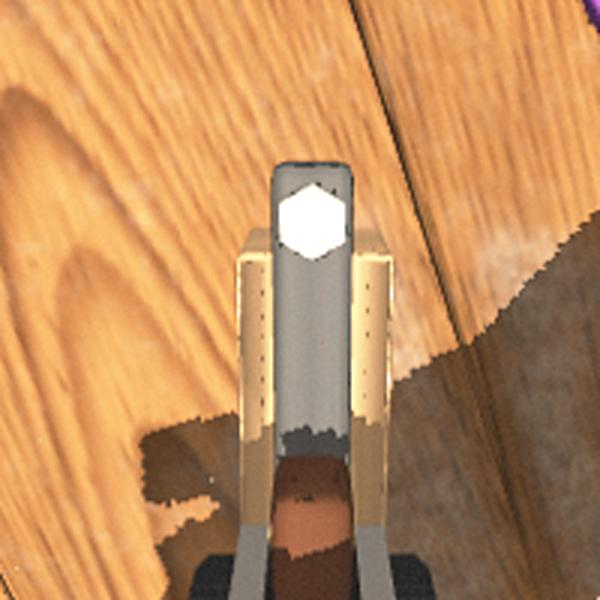

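Request:
apply_moves(motion=[0,0,0,3,0,0,0,0,5.5,0,0,0,0,6.5,0,0,0,0,6.9,0,0,0,0,7.1,0,0,0,0,7.1,0,0,0,0,7.1,0])

```text
time_s: 27.35
ee_pos: [523.3, 232.6, 246.1]
eef_rot: [-3.141, 0.001, -1.909]
force: [0.4, -0.6, -2.0]
width: 10.8
```

Request:
apply_moves(motion=[0,0,0,0.1,0,0,0,0,0.2,0,0,0,0,0.2,0,0,0,0,0.2,0])

```text
time_s: 27.85
ee_pos: [523.2, 232.5, 244.3]
eef_rot: [-3.141, 0.001, -1.909]
force: [-2.5, -1.2, 4.7]
width: 11.3
```

Request:
apply_moves(motion=[0.3,0,0,0,0,0.4,0,0,0,0,0.4,0,0,0,0,0.4,0,0,-3,0,0.4,0,0,-8,0,0.4,0,0,-10,0,0.4,0,0,-10,0,0.4,0,0,-10,0])

```text
time_s: 28.85
ee_pos: [523.1, 232.4, 342.1]
eef_rot: [3.14, -0.001, -1.909]
force: [1.1, 1.0, -0.6]
width: 34.2
```

```bash
python3 - <<'E'
from h import *
did(0,0,7.1,0);did(0,0,.2,0);did(0,0,-10,0);cmp();s,d=snap('wrist','w22');crop('w22',130,40,380,280,2.5,'w22o')
s,d=snap('scene','s22');crop('s22',170,140,370,310,4,'s22o')
E
```

```text
cmd [523.05 232.54 343.48 250.64] meas [523.13 232.42 342.08] yaw -109.37 F [ 1.1  1.  -0.6] w 34.2 t 28.85 q [ 0.42  0.13  0.1   1.54  0.   -0.81]
```

View pics/w22o.png

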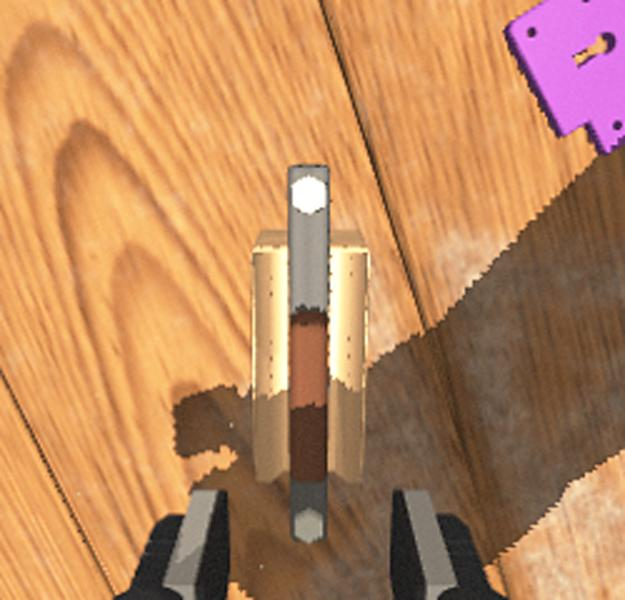

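View pics/s22o.png

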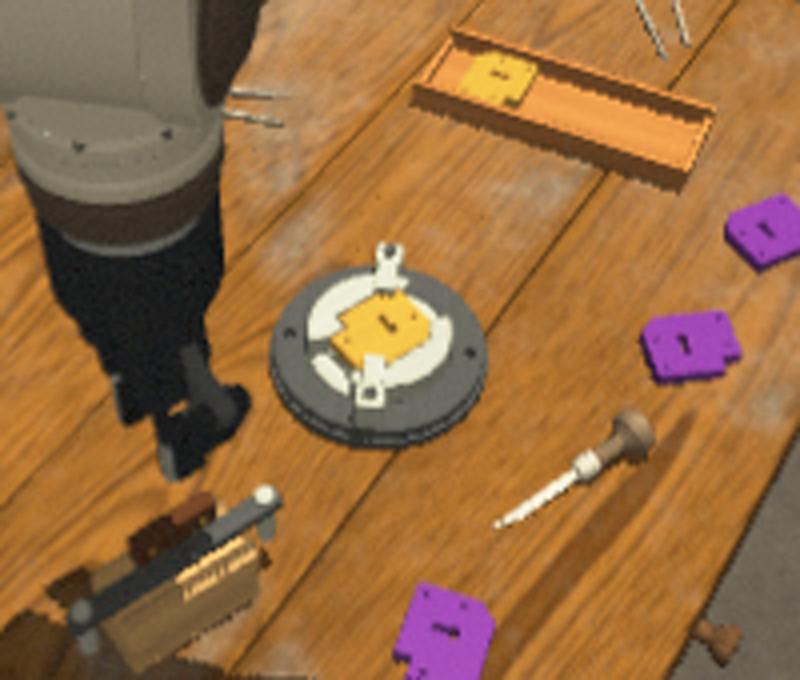

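```bash
python3 - <<'E'
from h import *
go(528,25,330,250.64)
E
```

```text
shift cm [19.417 -7.348  1.348] turn 0.0 rows>= 3.3
```

Request:
apply_moves(motion=[1,19.4,-7.3,0,0,1,19.4,-7.3,0,0,1,19.4,-7.3,1.3,0,1,19.4,-7.3,1.3,0,1,19.4,-7.3,1.3,0,1,19.4,-7.3,1.3,0,1,19.4,-7.3,1.3,0])

```text
time_s: 29.82
ee_pos: [527.8, 26.3, 330.4]
eef_rot: [3.141, 0.0, -1.907]
force: [-0.9, 0.7, -0.2]
width: 85.4
```

```bash
python3 - <<'E'
from h import *
did(19.4,-7.3,1.3,0);cmp();s,d=snap('wrist','w23')
b=Rm(s['eef_rot'])[:2,0]*.8+Rm(s['eef_rot'])[:2,1]*.3
L=nest(524.96+b[0],15.8+b[1],70.6,45)
crop('w23',150,70,360,260,3.5,'w23a')
overlay('w23',[L[0]]+L[3:],'w23o',(150,70,360,260),3.5)
s,d=snap('top','t23');crop('t23',160,100,400,270,3.3,'t23o')
E
```

```text
cmd [527.61  25.31 330.48 250.64] meas [527.76  26.25 330.39] yaw -109.29 F [-0.9  0.7 -0.2] w 85.4 t 29.825 q [ 0.05  0.02 -0.04  1.51  0.   -1.18]
```

View pics/w23a.png

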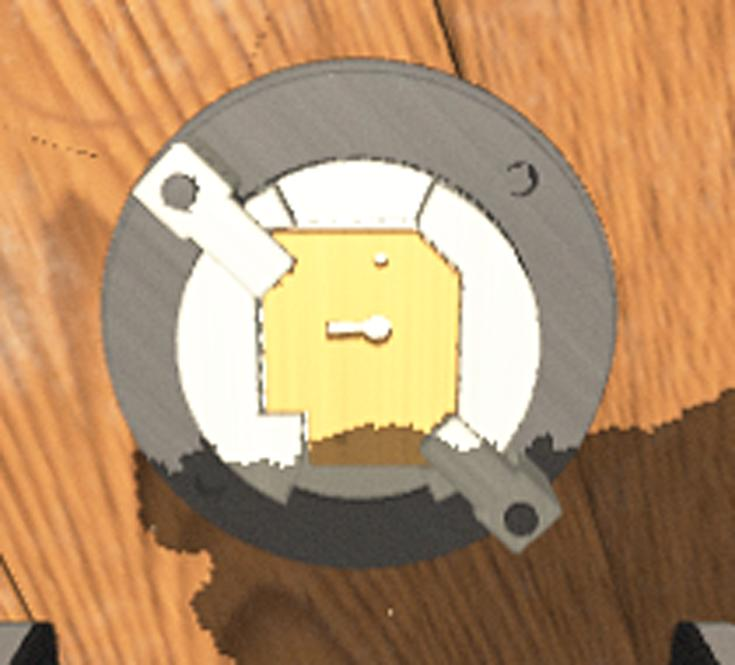

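View pics/w23o.png

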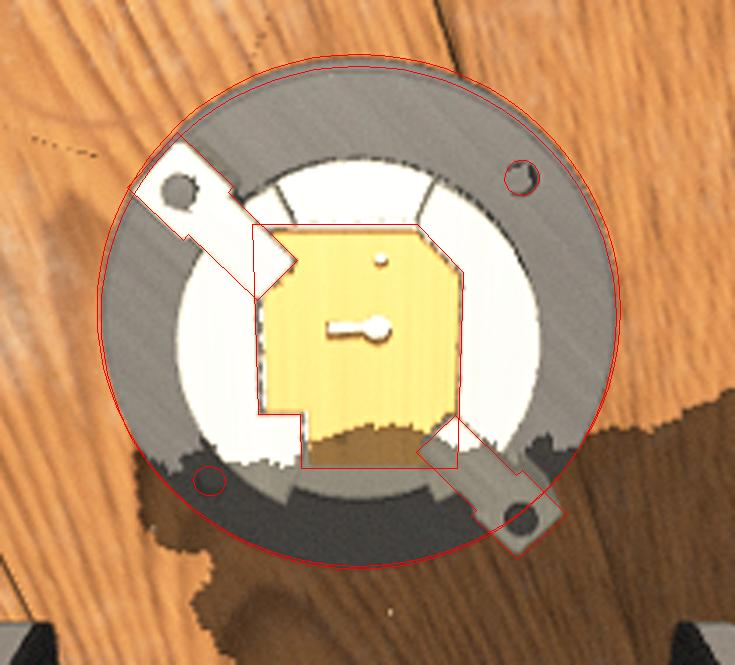

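View pics/t23o.png

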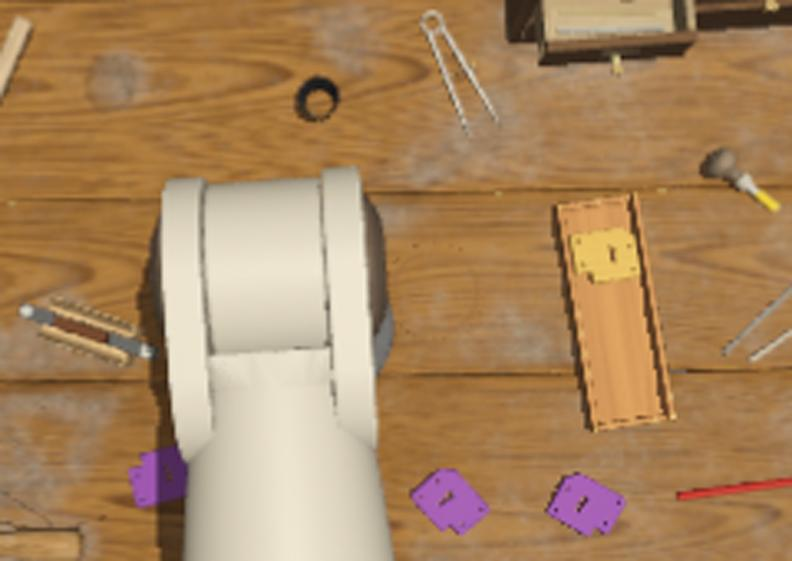

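The 45° ring model lies on the pictured keepers, the cover sits inside the pocket outline, and the spanner is on its rest. Nothing else has been disturbed, so I'm handing the job in.

```bash
python3 - <<'E'
from cell import bot
print(bot.sense()['force'],bot.hand_in())
E
```

```text
the job is handed in; nothing more can be done
[-0.10009856 -0.03283892  0.49355249] None
```

The lock cover is seated in the holding block with the keepers closed over it, and I handed the job in at about 30 s; no verdict was reported.

**What I did**
- I took the matching cover from the near end of the tray (smaller x) and set it down on the bare bench. There I regripped it by its two ends and lowered it into the pocket until the force reading showed it resting on the floor.
- I put both spanner pins into the ring's holes and turned the ring clockwise to its stop. The torque rose to about 1.1 N m there. I eased the load off, lifted the spanner out, laid it back across its rest and let go.

**Last checks**
- **Cover:** in the last wrist picture it lies inside the pocket outline. I judged flushness from the pictures and from the hand's height, which stopped 24 mm higher than it was gripping the cover on the bench.
- **Keepers:** both stand over the cover and match a 45° model of the ring; my angle readings were 44.7° and 45.2°.
- **Spanner and the rest of the bench:** the spanner lies on its rest, and the mirror-image cover is still in the tray. The loupe, graver, dividers and purple look-alikes appeared unmoved.
- **Robot:** the arm was clear of everything, and the force reading was close to zero at hand-in.

**What disagreed**
- **Wrist camera:** it read about 1 mm off against the arm, so I corrected for that.
- **Pocket wall:** the cover pressed one pocket wall with about 6 N on the way in. I shifted it about 1.3 mm, and the side force went to zero before it was home.

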